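# Set the inspection bar and roll the capacitors under it

### The arm

A 6-joint arm with a two-finger parallel gripper is mounted at the origin on the work surface. World frame = base frame: x ahead of the robot, y to its left, z up, the work surface at z = 0. Lengths are in mm, angles in rad, forces in N, time in s.
With the tool pointing down it reaches from about 250 to 725 mm from the base axis. Payload 9.7 kg.
Tool frame: the origin (TCP) lies midway between the tips of the shut fingers; the grasp point (between the pads) lies 19 mm behind it (arm.hold_point_z is the distance from the TCP to the grasp point, in mm); z points along the fingers, y is the line along which they close (so a half turn about z gives the same grasp; the last joint's range is limited). The gripper opens to 85 mm and grips with 20 to 120 N. Pads are 22 mm wide; open, the fingers measure 114 mm over their backs; the gripper's body (76 mm by 85 mm) begins 54 mm behind the grasp point. The pads swing forward as they close: fully open they stand 13 mm farther back than shut.
Start: joints at [-1.339, 0.087, 0.176, 1.66, 0, 1.571], TCP at [126.349, -535.288, 231.284] pointing down, gripper open.
Joint ranges: [-3.13, 3.13], [-0.85, 1.81], [-1.15, 1.24], [-2.2, 2.28], [-1.44, 1.52], [-3.14, 3.14]. Speed limits (rad/s): [2.22, 2.22, 2.57, 3.14, 3.14, 3.14].

### API

Orientations are given as a rotation vector (axis times angle).
In Python, from plant import get_obs, optics, arm gives the robot as it stands. The module is installed in compiled form; this text tells all that it offers.
- The arm moves only by the tool send_rows, never from a script. Its argument "plan" is a list that holds one entry, the list of rows, each a list of 5 numbers: the opening, from 0 (shut) to 1 (fully open), then the shift along the world's x, y, z in units of 50 mm (1.0 is 50 mm), then the turn about the world's z in units of 8 degrees (1.0 is 8 degrees). In form: [[[claw, x, y, z, yaw], ...]]. A call has exactly 10 rows; each row shifts and turns the commanded pose from where the row before left it; what a row does not reach is not made up. A row lasts 1/8 s, in which the tool goes at most 62.5 mm and 10.7 degrees, less where a joint would pass 70% of its speed; a pose out of reach is approached as far as the arm can. A call is refused whole if a number of a shift passes 1 or a number of a turn 1, either way. A call with a gripper value outside its range is refused whole. The fingers move at their own pace and stop on an object; the grip force is fixed at half the most. Time passes only in rows, so rows that do not move let the fingers close, or fill a call up. It gives the time, the measured TCP pose, the force, the opening and the grip force at its end, in the units of the state.
- get_obs(): the state, without advancing time (a new reading comes with each control period).
- optics.read_camera(name): name is "scene" or "top"; returns the picture (400x640x3 uint8, blue, green, red); there is no depth.
- optics.camera_info(name): a dict with "K" (3x3 intrinsics, pixels), "D" ([k1, k2, p1, p2, k3] as OpenCV has them; the pictures are not rectified), "eye" and "orientation" of the camera in the world. Camera axes: x right, y down, z forward; pixel columns grow to the right and rows downward; lengths in mm; the calibration is good to about 2 mm. A picture is of the moment at which its call begins. camera_info takes no time and is no camera call.
- arm.job_done(): hands the job in; it is judged then, once.
The state is a dict: "time": time; "qpos": joint angles; "qvel": joint speeds; "joint_torque": joint torques, N m; "tcp_pos": TCP position; "tcp_rot": TCP orientation; "ft_force": force on the tool from outside, world axes, zero at the start; "ft_torque": the same for the moment, N m; "width": finger opening in mm; "gripper_force": force on a finger pad.
Only numpy, scipy, OpenCV 4.12 (cv2) and the standard library are available. Lean on these libraries where they do the work, as an engineer would, in place of code of your own. Each camera call takes 0.05 s, during which the arm holds its last target. There are 200 camera calls.

### The job

Turn the clamp knob to free the light bar, draw the bar back until it is in line with the pointer clip on the rail, and clamp it tight again. Then take every can capacitor out of the tray, lay each in a lane of its own in front of the bar, and roll it under the bar by pushing its side, so that it comes to rest on the lane floor centred under the bar without overrunning. Do not slide the bar while it is clamped, and leave the other things on the bench where they are.

Things in the scene. Friction and masses are not known exactly. Their poses are not given: they have to be found in the camera images.
- bed: Fixed rolling bed. Origin: under its centre, on the bench; x along the lanes, away from the robot, y left, z up. Grey floor 20 mm above the bench, x = -180 to +145 mm. Four lanes 72 mm wide centred at y = -114, -38, 38, 114 mm, parted by strips 4 mm wide, 6 mm high. End kerbs stand 26 mm, side rails (|y| = 150 to 172 mm) 10 mm above the floor. Place and yaw vary.
- bar_mid (a point): Centre of the white light bar across all four lanes: 16 mm wide along the bed's x, underside 56 mm and top 64 mm above the lane floor, on a dark foot at each end. A can on the floor passes under it with 6 mm to spare and shows 17 mm either side when centred. Axes as the bed's.
- carriage (a joint): Slide of the bar: its centre's x in the bed's frame, m, -0.020 to 0.105; starts parked far, 0.085 to 0.105. Sliding friction about 8 N. Once free it can be slid by its held clamp knob. Sliding it (over 30 mm/s) while clamped, clamp below 0.6 rad, is a fault that only care prevents.
- clamp (a joint): Clamp knob on top of the bar's right foot, vertical axis, rad: 0 = tight (stop), 1.5 = fully free (stop); grows anticlockwise seen from above. Free above 1.2, tight below 0.2; starts at 0 to 0.08. Stays where left, friction about 0.05 N m.
- clamp_grip (a point): On the knob's axis at the height to grip, 104 mm above the bench, 205 mm right of the bar's centre. The grip is an upright black bar 44 mm long, 14 mm thick, 32 mm tall, top 12 mm above this point, on a disc 44 mm across. The frame turns with it: x along the 44 mm, y across the 14 mm; with the clamp at 0 its x is the bed's x. The foot below reaches 25 mm either side.
- pointer: Pointer clip, fixed: an aluminium block 16 x 18 x 60 mm with a black fin on top, outside the bed's left rail, 186 mm left of the bed's centre line. Origin under its centre, axes as the bed's; its x is where the bar's centre must be set. The bar's left foot is as wide (16 mm), with a white line at its middle.
- tray: Fixed black tray on the robot's right, 307 x 298 mm, floor 4 mm and rim 30 mm above the bench; a wall 4 mm thick, as high as the rim, parts it into a near and a far half. Origin under its centre.
- can1: Plain aluminium screw-terminal can capacitor, a cylinder 50 mm in diameter and 60 mm long, lying on its side in the tray at the start; two brass screws at one end. Origin at its centre, y along its axis (x and z turn as it rolls). About 0.18 kg; it rolls, and coasts on past the push if pushed or met faster than about 50 mm/s. One of the four may be absent.
- can2: Plain aluminium screw-terminal can capacitor, a cylinder 50 mm in diameter and 60 mm long, lying on its side in the tray at the start; two brass screws at one end. Origin at its centre, y along its axis (x and z turn as it rolls). About 0.18 kg; it rolls, and coasts on past the push if pushed or met faster than about 50 mm/s. One of the four may be absent.
- can3: Plain aluminium screw-terminal can capacitor, a cylinder 50 mm in diameter and 60 mm long, lying on its side in the tray at the start; two brass screws at one end. Origin at its centre, y along its axis (x and z turn as it rolls). About 0.18 kg; it rolls, and coasts on past the push if pushed or met faster than about 50 mm/s. One of the four may be absent.
- can4: Plain aluminium screw-terminal can capacitor, a cylinder 50 mm in diameter and 60 mm long, lying on its side in the tray at the start; two brass screws at one end. Origin at its centre, y along its axis (x and z turn as it rolls). About 0.18 kg; it rolls, and coasts on past the push if pushed or met faster than about 50 mm/s. One of the four may be absent.
- reel: Bystander: solder reel standing on the bench, 64 across, 54 tall mm, loose. Leave where it is.
- tape: Bystander: roll of amber tape lying flat, 90 across, 22 tall mm, loose. Leave where it is.
- cutters: Bystander: pair of side cutters lying flat, 140 long, 12 tall mm, loose. Leave where it is.
- driver: Bystander: screwdriver lying flat, 170 long mm, loose. Leave where it is.
- bin: Bystander: small open grey parts bin, 110 x 80 x 45 mm, loose. Leave where it is.

How it is judged:
By the outcome, as a careful person would: the job done as asked, in the order asked, and still so for the second after the job is handed in, with the robot touching nothing.
Of can1, can2, can3, can4 only 3 to 4 are there at a start; the rules pass over those that are not, and their reading is None.
At some moment in a run one of can1, can2, can3, can4 may be knocked a few centimetres aside while the robot is not near it.
Once in a run the grip may slacken for a moment while it holds something.
It also fails if it takes over 210 s, if anything falls off the work surface, if the arm or the gripper's body presses on something with over 40 N, if the wrist force passes 120 N, or if a joint passes its speed limit or range.

## Working session

There is one attempt and no reset: what is moved stays moved. The work goes in short steps, Python scripts to look and compute and a tool call to move; the robot and the scene stay as the last step left them, time stands still between calls to the robot, and variables do not carry over. Pictures are saved under pics/ and viewed, at most 14 in all, crops included, and the job is handed in when it is done.

Besides the shell and the picture viewer there is one more tool, called after ">>>" by a JSON object that holds its "fn" and its "kwargs", one argument or row to a line. send_rows: Moves the arm, as the interface text tells. Its arguments: {"type":"object","properties":{"plan":{"type":"array"}},"required":["plan"]}

```bash
mkdir -p pics
cat > h.py <<'E'
import numpy as np, cv2
from plant import get_obs, optics, arm
def R_of(o):
    o=np.array(o,float)
    return o if o.shape==(3,3) else cv2.Rodrigues(o.reshape(3,1))[0]
def cam(n):
    c=optics.camera_info(n); return np.array(c["K"],float),np.array(c["D"],float),np.array(c["eye"],float),R_of(c["orientation"])
def rays(n,px):
    K,D,e,R=cam(n)
    u=cv2.undistortPoints(np.array(px,float).reshape(-1,1,2),K,D).reshape(-1,2)
    return e,(R@np.c_[u,np.ones(len(u))].T).T
def onz(n,px,z):
    e,d=rays(n,px); return e+d*((z-e[2])/d[:,2])[:,None]
def proj(n,P):
    K,D,e,R=cam(n)
    rv=cv2.Rodrigues(R.T)[0]; return cv2.projectPoints(np.array(P,float).reshape(-1,1,3),rv,-R.T@e,K,D)[0].reshape(-1,2)
def tri(pa,pb):
    ea,da=rays("top",[pa]);eb,db=rays("scene",[pb]);A=np.c_[da[0],-db[0]]
    s=np.linalg.lstsq(A,eb-ea,rcond=None)[0];a=ea+da[0]*s[0];b=eb+db[0]*s[1]
    return (a+b)/2,np.linalg.norm(a-b)
def shot(n,f):
    im=optics.read_camera(n); cv2.imwrite("pics/"+f,im); return im
E
python3 - <<'E'
from h import *
for n in("top","scene"):
    print(n,optics.camera_info(n)); im=optics.read_camera(n); cv2.imwrite(f"pics/{n}0.png",im); cv2.imwrite(f"pics/{n}0b.png",cv2.resize(im,(800,500)))
print(get_obs())
E
```

```text
top {'K': array([[397.21478354,   0.        , 317.35765015],
       [  0.        , 397.21478354, 199.84278057],
       [  0.        ,   0.        ,   1.        ]]), 'D': array([-0.08418495,  0.        ,  0.        ,  0.        ,  0.        ]), 'eye': array([ 364.33903736,    6.71456607, 1069.56805589]), 'orientation': array([-2.11257781,  2.08586066, -0.24611209])}
scene {'K': array([[380.96067187,   0.        , 322.28298558],
       [  0.        , 380.96067187, 207.66311273],
       [  0.        ,   0.        ,   1.        ]]), 'D': array([-0.05384553,  0.        ,  0.        ,  0.        ,  0.        ]), 'eye': array([1032.86314221,  572.80509713,  793.87242205]), 'orientation': array([-0.91616285, -2.53620834,  1.03322389])}
{'time': 0.1, 'qpos': array([-1.33900919e+00,  8.73678945e-02,  1.75228808e-01,  1.65980441e+00,
        1.03297529e-06,  1.57079320e+00]), 'qvel': array([-0.00130731, -0.00060277,  0.00212446, -0.00305609, -0.00016738,
        0.00045366]), 'joint_torque': array([-7.48788425e-04, -5.21562481e+01,  4.65653408e+01,  1.61125639e-02,
       -4.98947418e-05, -4.21252622e-06]), 'tcp_pos': array([ 126.29772931, -535.09221924,  230.68232979]), 'tcp_rot': array([-3.11938586e+00, -3.63149008e-01,  2.06680947e-04]), 'ft_force': array([ 0.21141312,  1.17236168, -0.21578293]), 'ft_torque': array([0.01152979, 0.01962517, 0.04387412]), 'gripper_force': 0.0, 'width': 85.22997872644353}
```

View pics/top0b.png

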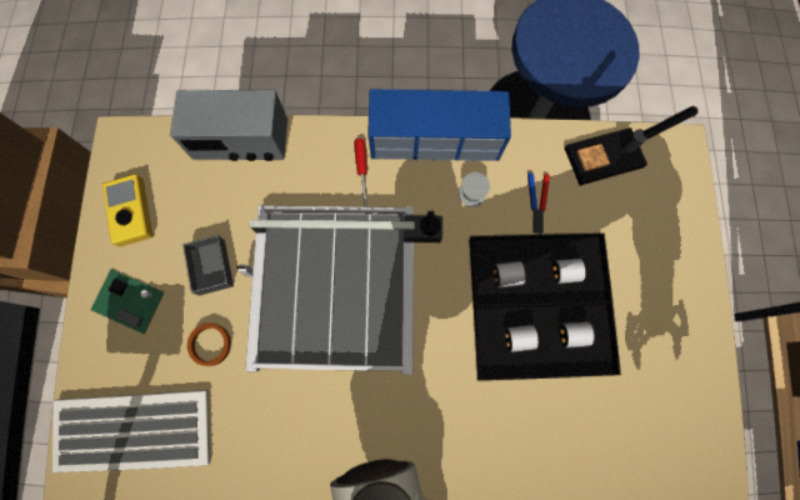

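View pics/scene0b.png

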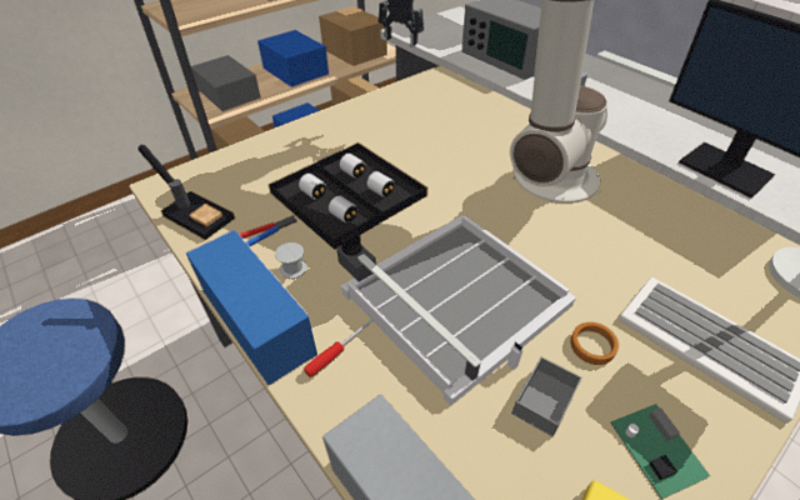

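Top view shows the bed (corners approx (250,370), (410,370), (265,208)…in 800-px scale), the bar near the far end, the knob at (430,223), and four cans in the tray at (510,273), (570,270), (522,337) and (577,334). The scene view shows the same layout, with the pointer at (517,352). Next I crop closer.

Run:
```python
from h import *
print(proj("top",[[126,-535,231],[0,0,0],[400,0,0],[400,-200,0]]),proj("scene",[[126,-535,231],[0,0,0],[400,0,0]]))
t=cv2.imread("pics/top0.png"); s=cv2.imread("pics/scene0.png")
cv2.imwrite("pics/topbed.png",cv2.resize(t[155:305,180:380],(800,600),interpolation=cv2.INTER_CUBIC))
cv2.imwrite("pics/scbed.png",cv2.resize(s[165:325,250:470],(800,582),interpolation=cv2.INTER_CUBIC))
# cans: bright in tray
c=t[185:310,370:500]; m=(c.min(2)>75).astype(np.uint8)
n,l,st,ce=cv2.connectedComponentsWithStats(m)
for i in range(1,n):
    if st[i,4]>60:
        ys,xs=np.where(l==i); r=cv2.minAreaRect(np.c_[xs,ys].astype(np.float32)); print(st[i],ce[i]+[370,185],r)
```

```text
[[577.81748326 409.45625626]
 [316.93416482 440.71872557]
 [318.82658165 279.49395217]
 [394.03008698 280.18980023]] [[320.35176917  37.81921999]
 [444.58487304 141.27940046]
 [363.03149834 190.88603209]]
[   0    0  130  125 3025] [439.85355372 260.1814876 ] ((64.5, 62.0), (124.0, 129.0), 90.0)
[ 77  23  22  19 359] [457.3091922  216.80222841] ((87.5, 32.0), (18.0, 21.0), 90.0)
[ 28  25  22  20 350] [409.18571429 219.3       ] ((39.04267883300781, 34.3841438293457), (18.00033950805664, 20.31940269470215), 83.6598129272461)
[ 83  74  23  19 387] [463.71576227 267.93281654] ((94.0, 83.0), (18.0, 22.0), 90.0)
[ 38  76  23  21 397] [418.94962217 270.82115869] ((49.07920455932617, 85.79207611083984), (18.70669937133789, 22.089824676513672), 84.2894058227539)
```

View pics/topbed.png

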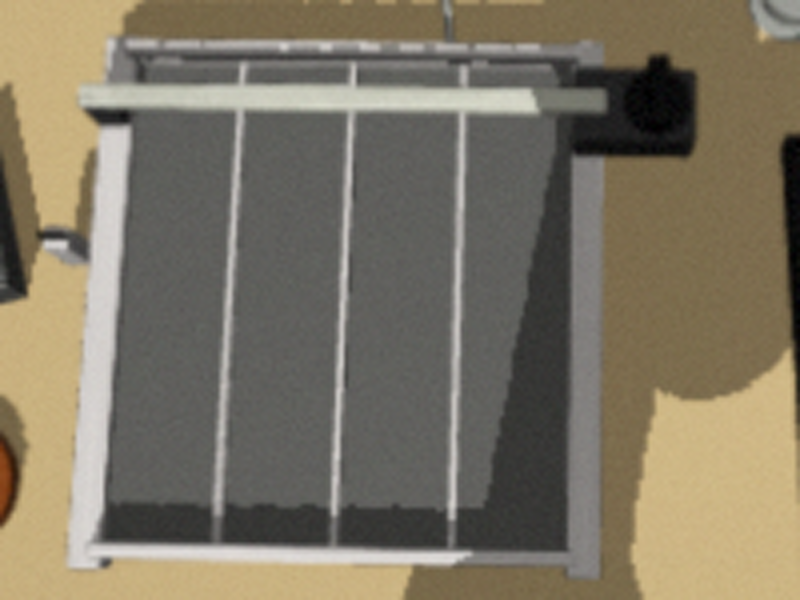

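View pics/scbed.png

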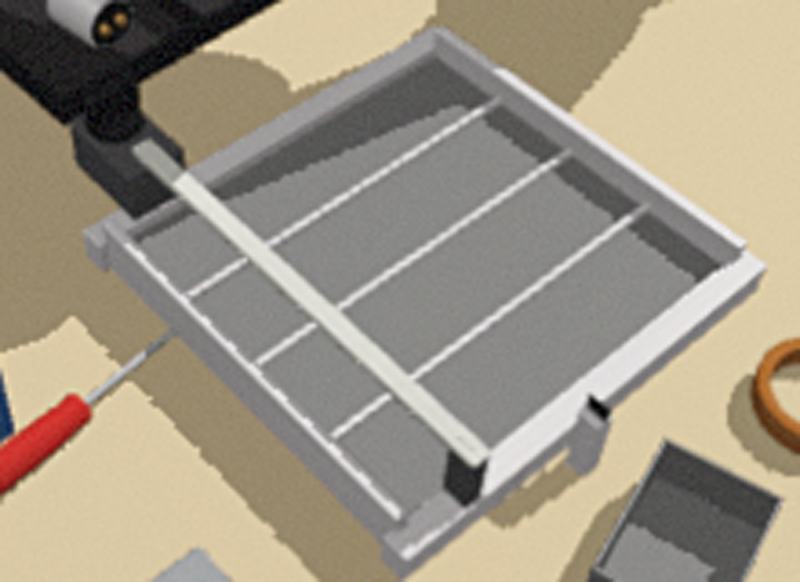

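Crops: in the top view the three strips run (243,65)→(217,540), (352,65)→(335,545) and (464,65)→(451,548) in crop pixels. The bar line is y≈98, the knob (655,100) and the pointer (62,243). In the scene view the pointer block is at (590,430) and the bar's left foot at (465,470). I'll fit these numerically and zoom on the pointer.

Run:
```python
from h import *
t=cv2.imread("pics/top0.png"); s=cv2.imread("pics/scene0.png")
g=t.min(2).astype(float)
P=[]
for (a,b) in [((243,65),(217,540)),((352,65),(335,545)),((464,65),(451,548))]:
    a=np.array(a)/4+[180,155]-.375;b=np.array(b)/4+[180,155]-.375; pts=[]
    for v in range(186,282):
        u=a[0]+(b[0]-a[0])*(v-a[1])/(b[1]-a[1]); us=np.arange(int(u)-3,int(u)+5)
        w=g[v,us]; w=np.clip(w-np.median(w)-8,0,None)
        if w.sum()>15: pts.append([(w*us).sum()/w.sum(),v])
    W=onz("top",pts,26)[:,:2]
    vx,vy,x0,y0=cv2.fitLine(W.astype(np.float32),cv2.DIST_HUBER,0,.01,.01).ravel()
    if vx<0: vx,vy=-vx,-vy
    E=onz("top",[a,b],26)
    print(len(pts),"yaw",np.arctan2(vy,vx),"y@x=350",y0+(350-x0)*vy/vx,"ends",E[:,:2].round(1).tolist())
def cr(im,x,y,w,h): return cv2.resize(im[y:y+h,x:x+w],(400,300),interpolation=cv2.INTER_NEAREST)
o=np.vstack([np.hstack([cr(t,184,200,40,30),cr(t,325,165,40,30)]),np.hstack([cr(s,390,265,40,30),cr(s,360,280,40,30)])])
cv2.imwrite("pics/zoom.png",o)
```

```text
96 yaw -0.0009295144 y@x=350 220.24821 ends [[689.9, 219.7], [369.8, 219.1]]
96 yaw -0.001447916 y@x=350 144.32085 ends [[690.8, 144.4], [368.1, 142.6]]
96 yaw -0.001282731 y@x=350 68.10781 ends [[691.7, 67.3], [367.4, 67.8]]
```

View pics/zoom.png

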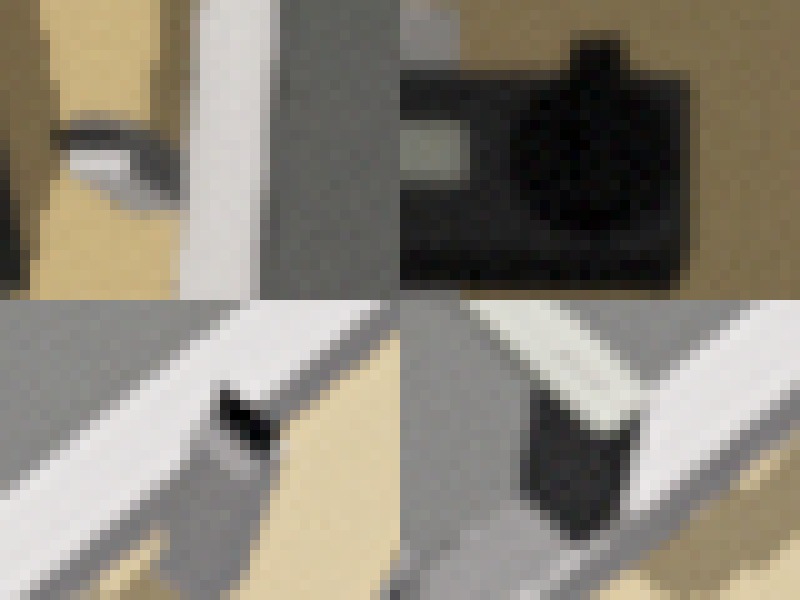

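Zoom: the pointer fin/top is at top px ≈(193,214–217) and scene px ≈(414,277). The knob disc centre is at top px ≈(344,180), with its grip along x (clamp ≈ 0). The bar's left end is at scene px ≈(383,290). Now I compute positions.

Run:
```python
from h import *
t=cv2.imread("pics/top0.png"); s=cv2.imread("pics/scene0.png")
f=lambda n,p,z:onz(n,[p],z)[0][:2].round(1)
print("ptr near top edge",f("top",(193.3,217.2),60),"far top edge scene",f("scene",(412,280.7),60))
print("disc",f("top",(344.0,179.8),84))
# bar edges in top
g=cv2.cvtColor(t,cv2.COLOR_BGR2GRAY).astype(float)
for u in (215,230,250,270,290,305):
    c=g[170:190,u]; d=np.diff(c); up=np.argmax(d[:12]); 
    dn=up+np.argmin(d[up:up+9])
    def sub(k,sg):
        ks=np.arange(max(k-1,0),k+2); w=np.clip(sg*d[ks],0,None); return 170.5+(w*ks).sum()/w.sum()
    a,b=sub(up,1),sub(dn,-1)
    print(u,round(a,2),round(b,2),f("top",(u,a),84),f("top",(u,b),76))
# bar edges scene: bright along columns
gs=s.min(2).astype(float)
for u in (310,330,350,370):
    col=gs[195:300,u]; m=np.where(col>190)[0]; print(u,m+195, f("scene",(u,m[0]+194.5),84), f("scene",(u,m[-1]+195.5),76))
# cans
for n,im,(x,y,w,h),th in (("top",t,(372,187,125,110),75),("scene",s,(220,115,118,75),110)):
    c=im[y:y+h,x:x+w]; m=((c.min(2)>th)).astype(np.uint8)
    if n=="top": m[:, :4]=0
    k,l,st,ce=cv2.connectedComponentsWithStats(m)
    for i in range(1,k):
        if 60<st[i,4]<600:
            ys,xs=np.where(l==i); r=cv2.minAreaRect(np.c_[xs,ys].astype(np.float32))
            p=np.array(r[0])+[x,y]; print(n,st[i].tolist(),p.round(1),f(n,p,29),[round(q,1) for q in r[1]],round(r[2]))
```

```text
ptr near top edge [552.  329.1] far top edge scene [569.2 329.9]
disc [651.1 -61.5]
215 175.57 181.39 [658.4 273.5] [644.9 274.5]
230 175.85 181.73 [658.  234.1] [644.4 235. ]
250 175.8 182.11 [658.8 182. ] [644.  182.5]
270 176.26 182.23 [658.1 129.9] [644.3 130.3]
290 176.68 182.33 [657.6  78.1] [644.7  78.2]
305 176.63 182.71 [658.2  39.3] [644.2  39.2]
310 [221 222 223 224 225 226 227 240 257 258] [645.4  53.7] [715.4 141.8]
330 [227 228 239 240 241 242 243 244 245 257 258 277 278] [619.7 101.3] [715.5 213.7]
350 [214 215 244 258 259 260 261 262 263 264 277 278 296 297 298] [551.5 100.3] [715.5 279.8]
370 [202 230 231 263 264 276 277 278 279 280 281 282] [481.3 102. ] [654.3 278.4]
top [75, 21, 22, 19, 359] [457.5 217. ] [ 567.4 -371.9] [18.0, 21.0] 90
top [26, 23, 22, 20, 350] [409.  219.4] [ 559.5 -239.3] [18.0, 20.3] 84
top [4, 53, 5, 57, 211] [378. 268.] [ 430.  -153.3] [56.0, 4.0] 90
top [81, 72, 23, 19, 387] [464. 268.] [ 431.1 -380.8] [18.0, 22.0] 90
top [36, 74, 23, 21, 397] [419.1 270.8] [ 423.5 -260.8] [18.7, 22.1] 84
scene [0, 0, 13, 8, 76] [226.  118.5] [ 538.4 -580.5] [7.0, 12.0] 90
scene [27, 0, 36, 9, 113] [264.5 119. ] [ 432.3 -485.6] [35.0, 8.0] 0
scene [52, 8, 18, 17, 179] [279.3 130. ] [ 431.6 -392.7] [15.0, 14.1] 34
scene [0, 10, 34, 20, 264] [234.8 132.5] [ 559.4 -481. ] [8.7, 36.7] 64
scene [74, 22, 20, 18, 203] [302.4 145.1] [ 423.3 -270.1] [17.0, 14.6] 31
scene [19, 24, 20, 18, 194] [247.4 146.6] [ 568.9 -382.1] [16.5, 14.9] 36
scene [43, 42, 20, 19, 211] [271.2 164.8] [ 562.  -251.7] [16.1, 15.0] 34
scene [84, 44, 34, 31, 512] [326.4 179.3] [472.7 -87. ] [24.7, 38.6] 60
```

>>> {"fn": "send_rows", "kwargs": {
  "plan": [
    [[0.5,0.95,0.85,0,-0.16],[0.5,0.95,0.85,0,-0.16],[0.5,0.95,0.85,0,-0.16],[0.5,0.95,0.85,0,-0.16],[0.5,0.95,0.85,0,-0.16],[0.5,0.95,0.85,0,-0.16],[0.5,0.95,0.85,0,-0.16],[0.5,0.95,0.85,0,-0.16],[0.5,0.95,0.85,0,-0.16],[0.5,0.95,0.85,0,-0.16]]
  ]
}}

```text
time: 1.35
tcp_pos: [593.4, -116.8, 231.0]
tcp_rot: [3.142, 0.012, -0.0]
ft_force: [1.0, -1.7, 0.8]
width: 42.8
gripper_force: 0.0
```

```bash
cat > st.py <<'E'
from h import *
def st():
    o=get_obs(); R=R_of(o["tcp_rot"]); 
    print("t",round(o["time"],2),"tcp",o["tcp_pos"].round(1),"az_y",round(float(np.degrees(np.arctan2(R[1,1],R[0,1]))),2),"tilt",R[2].round(3),"q6",o["qpos"].round(2),"F",o["ft_force"].round(1),"T",o["ft_torque"].round(2),"w",round(o["width"],1),"g",round(o["gripper_force"],1))
    return o
if __name__=="__main__": st()
E
python3 st.py
```

```text
t 1.35 tcp [ 593.4 -116.8  231. ] az_y -89.55 tilt [-0.  0. -1.] q6 [-0.19  0.22  0.33  1.68 -0.    2.94] F [ 1.  -1.7  0.8] T [-0.04 -0.04  0.05] w 42.8 g 0.0
```

>>> {"fn": "send_rows", "kwargs": {
  "plan": [
    [[0.5,0.5,0.49,0,0],[0.5,0.5,0.49,0,0],[0.5,0,0,-0.5,0],[0.5,0,0,-0.5,0],[0.5,0,0,-0.5,0],[0.5,0,0,-0.4,0],[0.5,0,0,-0.4,0],[0.5,0,0,-0.3,0],[0.5,0,0,-0.22,0],[0.5,0,0,0,0]]
  ]
}}

```text
time: 2.6
tcp_pos: [641.7, -69.5, 89.5]
tcp_rot: [-3.141, -0.013, 0.002]
ft_force: [-0.2, 0.2, -0.3]
width: 42.6
gripper_force: 0.0
```

Run:
```python
from st import *
st()
t=shot("top","t1.png"); s=shot("scene","s1.png")
cv2.imwrite("pics/v1.png",np.hstack([cv2.resize(t[150:210,310:370],(400,400)),cv2.resize(s[150:220,250:320],(400,400))]))
```

```text
t 2.6 tcp [641.7 -69.5  89.5] az_y -89.52 tilt [-0.001 -0.    -1.   ] q6 [-0.11  0.31  0.16  1.42  0.    3.03] F [-0.2  0.2 -0.3] T [-0.06  0.06  0.03] w 42.6 g 0.0
```

View pics/v1.png

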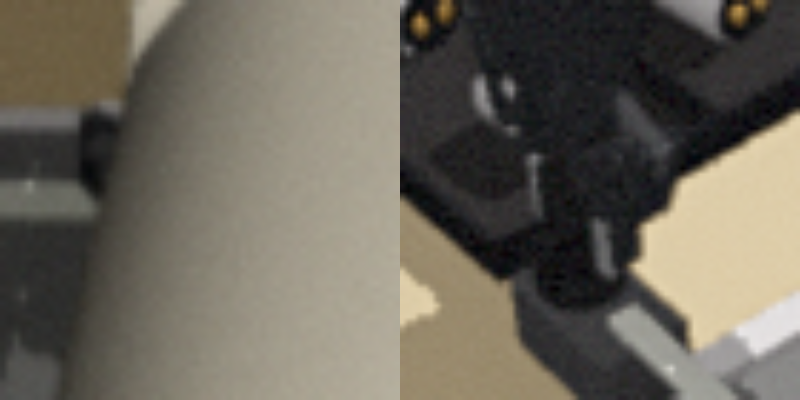

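The scene view shows the fingers straddling the grip. The TCP is short by about 9 mm in x and 8 mm in y, so I correct and close.

>>> {"fn": "send_rows", "kwargs": {
  "plan": [
    [[0.5,0.1,0.08,0,0],[0.5,0.09,0.08,0,0],[0.5,0,0,0,0],[0.5,0,0,0,0],[0,0,0,0,0],[0,0,0,0,0],[0,0,0,0,0],[0,0,0,0,0],[0,0,0,0,0],[0,0,0,0,0]]
  ]
}}

```text
time: 3.95
tcp_pos: [651.4, -62.0, 90.5]
tcp_rot: [3.141, 0.012, -0.0]
ft_force: [-3.6, -3.8, 2.7]
width: 12.6
gripper_force: 59.7
```

```bash
python3 st.py
```

```text
t 3.95 tcp [651.4 -62.   90.5] az_y -89.54 tilt [-0.     0.001 -1.   ] q6 [-0.09  0.33  0.19  1.43 -0.    3.04] F [-3.6 -3.8  2.7] T [-0.85  0.64  0.  ] w 12.6 g 59.7
```

>>> {"fn": "send_rows", "kwargs": {
  "plan": [
    [[0,0,0,0,0.5],[0,0,0,0,0.6],[0,0,0,0,0.6],[0,0,0,0,0.6],[0,0,0,0,0.6],[0,0,0,0,0.6],[0,0,0,0,0.6],[0,0,0,0,0.6],[0,0,0,0,0.6],[0,0,0,0,0.3]]
  ]
}}

```text
time: 5.2
tcp_pos: [652.0, -63.5, 90.5]
tcp_rot: [2.896, 1.208, -0.001]
ft_force: [0.2, -11.4, 1.6]
width: 12.9
gripper_force: 59.5
```

```bash
python3 st.py
```

```text
t 5.2 tcp [652.  -63.5  90.5] az_y -44.7 tilt [-0.002  0.003 -1.   ] q6 [-0.1   0.33  0.19  1.43 -0.    2.26] F [  0.2 -11.4   1.6] T [-2.27  0.02 -0.05] w 12.9 g 59.5
```

>>> {"fn": "send_rows", "kwargs": {
  "plan": [
    [[0,0,-0.03,0,0.6],[0,0,0,0,0.6],[0,0,0,0,0.6],[0,0,0,0,0.6],[0,0,0,0,0.6],[0,0,0,0,0.6],[0,0,0,0,0.6],[0,0,0,0,0.4],[0,0,0,0,0],[0,0,0,0,0]]
  ]
}}

```text
time: 6.45
tcp_pos: [653.1, -64.2, 90.6]
tcp_rot: [2.368, 2.059, 0.002]
ft_force: [6.0, -7.5, -0.5]
width: 12.9
gripper_force: 59.2
```

```bash
python3 st.py
```

```text
t 6.45 tcp [653.1 -64.2  90.6] az_y -7.97 tilt [-0.001  0.003 -1.   ] q6 [-0.1   0.33  0.19  1.43 -0.    1.61] F [ 6.  -7.5 -0.5] T [-1.48 -1.18  0.04] w 12.9 g 59.2
```

>>> {"fn": "send_rows", "kwargs": {
  "plan": [
    [[0,-0.1,0,0,0],[0,-0.2,0,0,0],[0,-0.2,0,0,0],[0,-0.2,0,0,0],[0,-0.2,0,0,0],[0,-0.2,0,0,0],[0,-0.2,0,0,0],[0,-0.2,0,0,0],[0,-0.2,0,0,0],[0,-0.1,0,0,0]]
  ]
}}

```text
time: 7.7
tcp_pos: [563.0, -64.1, 90.5]
tcp_rot: [2.367, 2.059, 0.002]
ft_force: [8.6, -7.9, -3.4]
width: 13.0
gripper_force: 59.0
```

```bash
cat > bar.py <<'E'
from st import *
def bar(t,rng=(205,215,225,235,245,255,265,280)):
    g=cv2.cvtColor(t,cv2.COLOR_BGR2GRAY).astype(float); v0=165; out=[]
    for u in rng:
        c=g[v0:240,u]; d=c[2:]-c[:-2]   # centred at v0+1+i
        best=max(((d[i]-d[j]),i,j) for i in range(len(d)) for j in range(i+4,min(i+9,len(d))))
        def sub(k,sg):
            ks=np.arange(max(k-2,0),min(k+3,len(d))); w=np.clip(sg*d[ks],0,None); return v0+1+(w*ks).sum()/w.sum()
        a,b=sub(best[1],1),sub(best[2],-1)
        A=onz("top",[(u,a)],84)[0]; B=onz("top",[(u,b)],76)[0]
        out.append([A[1],A[0],B[0],(A[0]+B[0])/2])
    return np.array(out)
if __name__=="__main__":
    import sys
    st(); t=shot("top",sys.argv[1]+"t.png"); s=shot("scene",sys.argv[1]+"s.png")
    print(bar(t).round(1)); print("before",bar(cv2.imread("pics/top0.png")).round(1)[:,3])
    def cr(im,x,y,w,h): return cv2.resize(im[y:y+h,x:x+w],(400,500),interpolation=cv2.INTER_NEAREST)
    cv2.imwrite("pics/"+sys.argv[1]+"v.png",np.hstack([cr(t,184,195,40,50),cr(s,390,250,40,50)]))
E
python3 bar.py b1
```

```text
t 7.7 tcp [563.  -64.1  90.5] az_y -7.96 tilt [-0.002  0.004 -1.   ] q6 [-0.11  0.11 -0.07  1.39 -0.    1.6 ] F [ 8.6 -7.9 -3.4] T [-1.58 -1.64 -0.01] w 13.0 g 59.0
[[292.8 568.7 555.1 561.9]
 [267.  568.3 554.7 561.5]
 [241.2 568.1 554.1 561.1]
 [215.6 568.7 553.8 561.3]
 [190.1 568.7 553.9 561.3]
 [164.6 569.2 554.1 561.7]
 [144.1 685.8 676.6 681.2]
 [101.  569.4 555.2 562.3]]
before [650.1 651.6 651.1 651.5 651.5 651.4 651.7 651.3]
```

View pics/b1v.png

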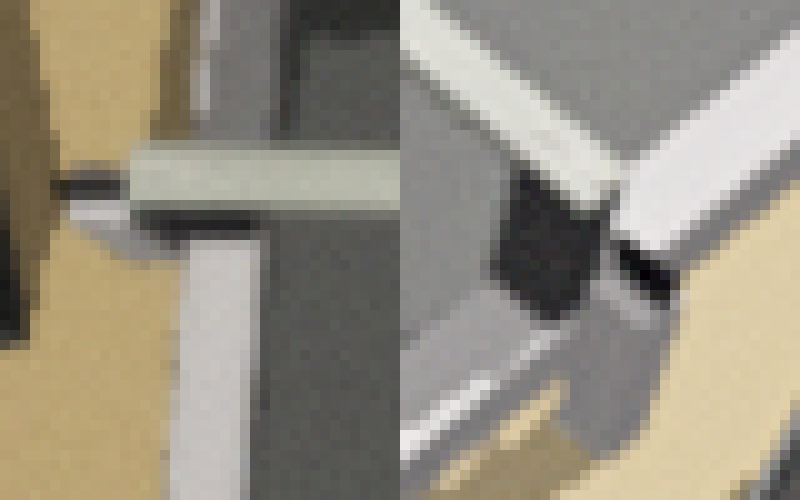

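Composite: bar end sits beside the pointer, with the fin at top-zoom row ≈187 and the bar from rows 145 to 212. The bar and pointer agree within about 1–2 mm; I refine with profiles.

Run:
```python
from h import *
t=cv2.imread("pics/top0.png"); s=cv2.imread("pics/scene0.png"); t1=cv2.imread("pics/b1t.png"); s1=cv2.imread("pics/b1s.png")
g=cv2.cvtColor(t,cv2.COLOR_BGR2GRAY); gs=cv2.cvtColor(s,cv2.COLOR_BGR2GRAY)
print("top v209-223"); 
for u in range(188,200): print(u,g[208:224,u])
print("scene rows 270-290, cols 406-420")
for v in range(271,290): print(v,gs[v,405:421])
# predicted for pointer x=561
for px in (559.0,561.0,563.0):
    P=[(px+a,330+b,z) for z in (60,) for a,b in ((-8,9),(-8,-9),(8,-9),(8,9))]
    print(px,"top",proj("top",P).round(1).tolist(),"fin base",proj("top",[(px,339,60),(px,321,60),(px,339,66),(px,321,66)]).round(1).tolist())
    print("   sc",proj("scene",P).round(1).tolist(),"fin",proj("scene",[(px,339,60),(px,321,60),(px,339,66),(px,321,66)]).round(1).tolist())
# scene bar edges at current
g1=cv2.cvtColor(s1,cv2.COLOR_BGR2GRAY).astype(float)
for u in (365,375,385,395,405):
    c=g1[225:285,u]; print(u,[(int(v),int(c[v-225])) for v in range(225,285) if abs(c[min(v-224,59)]-c[max(v-226,0)])>35])
    print(proj("scene",[(561.5-8,y,84) for y in (300,250)]+[(561.5+8,y,76) for y in (300,250)]).round(1).tolist()) if u==365 else 0
```

```text
top v209-223
188 [108 102 105 103 101  99 101 102 101 102 109 112 119 157 170 169]
189 [134 116 115 111  88  58  74  98 108 117 157 170 171 178 177 178]
190 [175 173 174 165 115  54  57 120 153 167 173 179 180 181 178 175]
191 [180 180 179 150 107  51  76 179 199 171 174 178 180 179 177 179]
192 [180 179 174 139 103  49  75 181 203 165 166 176 179 179 177 180]
193 [179 179 175 136 101  52  71 181 207 164 155 172 175 179 177 180]
194 [179 179 175 143 103  51  76 185 205 163 149 161 173 179 179 180]
195 [180 180 179 152 107  58  73 184 208 175 153 143 149 173 177 177]
196 [178 178 177 152 124  76  76 168 187 157 147 146 151 170 178 179]
197 [179 174 177 163 122  82  75  97  95 112 136 146 145 164 175 177]
198 [163 161 162 157 121  81  75  69  72  81 120 140 145 156 173 180]
199 [111 114 111 113 102  83  70  73  66  71  91 130 144 165 177 181]
scene rows 270-290, cols 406-420
271 [145 169 214 229 226 226 225 225 225 227 225 225 228 228 216 176]
272 [179 217 229 225 226 226 223 221 228 228 227 227 229 214 165 126]
273 [227 229 225 224 225 228 191 158 205 229 232 227 204 157 126 116]
274 
[... 1979 characters left out ...]
2]]
365 [(226, 95), (227, 161), (228, 214), (233, 211), (234, 161), (235, 130), (265, 152), (266, 209), (267, 222), (268, 151), (272, 111), (283, 95), (284, 139)]
[[408.4, 262.6], [392.4, 249.4], [403.2, 268.4], [387.3, 254.9]]
375 [(225, 93), (226, 167), (228, 188), (229, 142), (234, 137), (235, 174), (236, 214), (242, 192), (243, 140), (258, 165), (259, 208), (260, 223), (261, 164)]
385 [(243, 158), (244, 207), (250, 202), (251, 151), (254, 139)]
395 [(243, 146), (244, 206), (246, 178), (247, 138), (251, 140), (252, 187), (258, 215), (259, 179), (260, 132)]
405 [(236, 170), (237, 211), (238, 216), (239, 149), (260, 170), (261, 205), (267, 203), (268, 143), (269, 75), (281, 45), (282, 117)]
```

>>> {"fn": "send_rows", "kwargs": {
  "plan": [
    [[0,0,0,0,-0.4],[0,0,0,0,-0.6],[0,0,0,0,-0.6],[0,0,0,0,-0.6],[0,0,0,0,-0.6],[0,0,0,0,-0.6],[0,0,0,0,-0.6],[0,0,0,0,-0.6],[0,0,0,0,-0.6],[0,0,0,0,-0.5]]
  ]
}}

```text
time: 9.05
tcp_pos: [561.3, -63.3, 90.5]
tcp_rot: [2.985, 0.979, -0.001]
ft_force: [-4.1, -2.9, 4.2]
width: 13.0
gripper_force: 63.2
```

```bash
python3 bar.py b2 | grep -v before
```

```text
t 9.05 tcp [561.3 -63.3  90.5] az_y -53.68 tilt [-0.001  0.    -1.   ] q6 [-0.11  0.11 -0.07  1.39 -0.    2.4 ] F [-4.1 -2.9  4.2] T [-0.64  0.88  0.11] w 13.0 g 63.2
[[292.7 566.8 553.3 560.1]
 [266.9 567.7 553.3 560.5]
 [241.3 568.2 553.3 560.8]
 [215.6 568.5 553.4 560.9]
 [190.  568.4 553.9 561.2]
 [164.5 567.4 553.9 560.6]
 [144.1 685.8 676.5 681.2]
 [100.9 567.9 554.4 561.2]]
```

>>> {"fn": "send_rows", "kwargs": {
  "plan": [
    [[0,0,0,0,-0.5],[0,0,0,0,-0.6],[0,0,0,0,-0.6],[0,0,0,0,-0.6],[0,0,0,0,-0.6],[0,0,0,0,-0.6],[0,0,0,0,-0.6],[0,0,0,0,-0.4],[0,0,0,0,0],[0,0,0,0,0]]
  ]
}}

```text
time: 10.4
tcp_pos: [560.9, -62.1, 90.5]
tcp_rot: [-3.14, -0.014, 0.002]
ft_force: [-5.6, 3.3, 4.8]
width: 12.5
gripper_force: 63.4
```

```bash
python3 bar.py b3 | grep -v before
```

```text
t 10.4 tcp [560.9 -62.1  90.5] az_y -89.49 tilt [-0.001 -0.002 -1.   ] q6 [-0.11  0.11 -0.07  1.39  0.    3.02] F [-5.6  3.3  4.8] T [ 0.58  1.25 -0.06] w 12.5 g 63.4
[[292.7 566.9 553.3 560.1]
 [266.9 567.7 553.2 560.5]
 [241.3 568.2 553.2 560.7]
 [215.6 568.4 553.4 560.9]
 [190.  568.5 553.8 561.1]
 [164.5 567.7 553.7 560.7]
 [144.1 685.8 676.7 681.3]
 [100.9 567.8 554.7 561.3]]
```

>>> {"fn": "send_rows", "kwargs": {
  "plan": [
    [[0.5,0,0,0,0],[0.5,0,0,0,0],[0.5,0,0,0,0],[0.5,0,0,0.3,0],[0.5,0,0,0.6,0],[0.5,0,0,0.6,0],[0.9,0,-0.3,0.2,1],[0.9,0,-0.3,0,1],[0.9,0,-0.3,0,1],[0.9,0,-0.3,0,1]]
  ]
}}

```text
time: 11.75
tcp_pos: [561.8, -123.6, 176.6]
tcp_rot: [3.014, 0.885, 0.002]
ft_force: [0.4, 0.6, 0.2]
width: 77.1
gripper_force: 0.0
```

>>> {"fn": "send_rows", "kwargs": {
  "plan": [
    [[0.9,0,-0.3,0,1],[0.9,0,-0.3,0,1],[0.9,0,-0.3,0,1],[0.9,0,-0.3,0,1],[0.9,0,-0.3,0,1],[0.9,0,-0.3,0,1],[0.9,0,-0.3,0,1],[0.9,0,0,0,0.8],[0.9,0,0,0,0],[0.9,0,0,0,0]]
  ]
}}

```text
time: 13.0
tcp_pos: [561.8, -227.9, 175.9]
tcp_rot: [2.127, 2.311, 0.0]
ft_force: [-0.7, -0.1, -0.3]
width: 76.9
gripper_force: 0.0
```

```bash
cat > cans.py <<'E'
from bar import *
def cans(t,s):
    T=[];S=[]
    for n,im,(x,y,w,h),th,L in (("top",t,(376,187,121,110),75,T),("scene",s,(220,115,118,75),105,S)):
        c=im[y:y+h,x:x+w]; m=((c.min(2)>th)).astype(np.uint8)
        k,l,stt,ce=cv2.connectedComponentsWithStats(m)
        for i in range(1,k):
            if 120<stt[i,4]<450:
                ys,xs=np.where(l==i); r=cv2.minAreaRect(np.c_[xs,ys].astype(np.float32))
                p=np.array(r[0])+[x,y]; q=onz(n,[p],29)[0][:2]
                C=np.cov(np.c_[xs,ys].T); L.append((q,stt[i,2:].tolist(),round(r[2])))
    for q,a,ang in T:
        e,_=rays("top",[(0,0)]); y1=q[1]+13/1040*(6.7-q[1]); print("top",q.round(1),"y corr",round(y1,1),a,ang)
    for q,a,ang in S: print("scene",q.round(1),"y corr",round(q[1]+13/765*(572.8-q[1]),1),a,ang)
if __name__=="__main__":
    import sys
    st(); t=shot("top",sys.argv[1]+"t.png"); s=shot("scene",sys.argv[1]+"s.png"); cans(t,s)
    if len(sys.argv)>2: print(bar(t)[:,3].round(1))
E
python3 cans.py c1 b
```

```text
t 13.0 tcp [ 561.8 -227.9  175.9] az_y 4.75 tilt [-0.     0.001 -1.   ] q6 [-0.39  0.21  0.21  1.57  0.    1.1 ] F [-0.7 -0.1 -0.3] T [-0.   -0.   -0.03] w 76.9 g 0.0
top [ 559.2 -239.4] y corr -236.3 [23, 20, 355] 84
top [ 459.9 -153.8] y corr -151.8 [5, 80, 242] 90
scene [ 430.2 -394.7] y corr -378.3 [18, 17, 183] 39
scene [ 423.6 -270.7] y corr -256.3 [20, 19, 208] 32
scene [ 568.5 -383.3] y corr -367.1 [20, 18, 199] 37
scene [ 559.9 -248.2] y corr -234.3 [22, 21, 234] 34
scene [ 681.1 -324.7] y corr -309.4 [14, 19, 128] 90
scene [ 688.3 -248.4] y corr -234.5 [35, 14, 255] 0
[560.  560.5 560.6 561.  561.1 560.8 560.5 560.9]
```

>>> {"fn": "send_rows", "kwargs": {
  "plan": [
    [[0.8,-0.04,-0.15,-0.3,0],[0.8,0,0,-0.6,0],[0.8,0,0,-0.6,0],[0.8,0,0,-0.6,0],[0.8,0,0,-0.5,0],[0.8,0,0,-0.4,0],[0.8,0,0,-0.25,0],[0.8,0,0,0,0],[0,0,0,0,0],[0,0,0,0,0]]
  ]
}}

```text
time: 14.35
tcp_pos: [560.5, -235.9, 14.3]
tcp_rot: [2.123, 2.312, 0.001]
ft_force: [-0.0, -0.2, 5.3]
width: 48.3
gripper_force: 61.7
```

>>> {"fn": "send_rows", "kwargs": {
  "plan": [
    [[0,0,0,0,0],[0,0,0,0,0],[0,0,0,0,0],[0,0,0,0,0],[0,0,0,0,0],[0,0,0,0.3,0],[0,0,0,0.6,0],[0,0,0,0.6,0],[0,0,0,0.5,0],[0,0,0,0,0]]
  ]
}}

```text
time: 15.6
tcp_pos: [560.6, -235.9, 115.4]
tcp_rot: [2.122, 2.311, 0.002]
ft_force: [0.7, 0.5, -2.5]
width: 48.0
gripper_force: 61.9
```

Run:
```python
from st import *
st(); s=shot("scene","g1.png"); cv2.imwrite("pics/g1v.png",cv2.resize(s[60:220,190:400],(787,600)))
```

```text
t 15.6 tcp [ 560.6 -235.9  115.4] az_y 4.88 tilt [-0.002  0.003 -1.   ] q6 [-0.4   0.21  0.09  1.45 -0.    1.09] F [ 0.7  0.5 -2.5] T [-0.03  0.03  0.01] w 48.0 g 61.9
```

View pics/g1v.png

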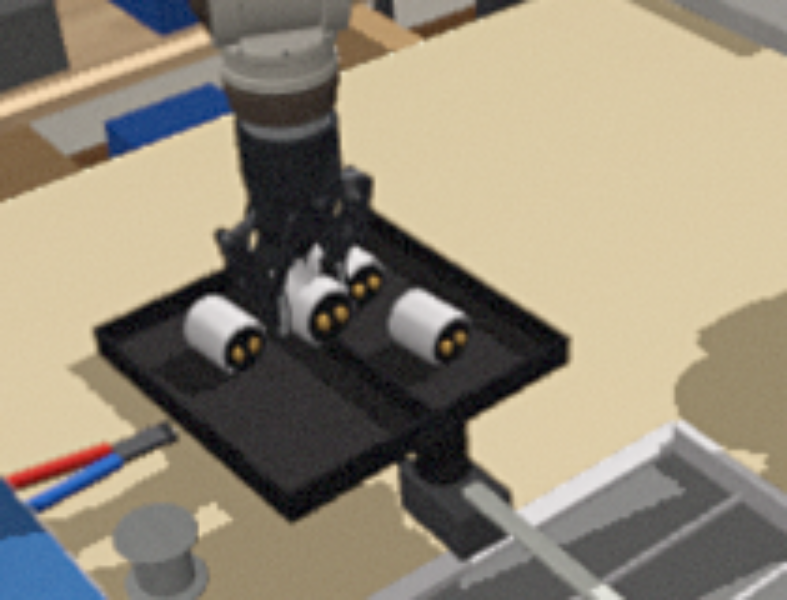

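Picture: the can is held level between the pads (crop (318,300)), and the other three cans are untouched. I carry it to the leftmost lane.

>>> {"fn": "send_rows", "kwargs": {
  "plan": [
    [[0,-0.5,0.5,0.3,-0.3],[0,-0.6,0.8,0,-0.3],[0,-0.51,0.9,0,0],[0,0,0.95,0,0],[0,0,0.95,0,0],[0,0,0.95,0,0],[0,0,0.95,0,0],[0,0,0.95,0,0],[0,0,0.95,0,0],[0,0,0.9,0,0]]
  ]
}}

```text
time: 16.9
tcp_pos: [478.2, 205.8, 126.2]
tcp_rot: [-2.219, -2.223, 0.003]
ft_force: [0.2, 0.4, -1.9]
width: 48.1
gripper_force: 62.3
```

>>> {"fn": "send_rows", "kwargs": {
  "plan": [
    [[0,0,0.7,0,0],[0,0,0.38,0,0],[0,0,0,-0.3,0],[0,0,0,-0.5,0],[0,0,0,-0.5,0],[0,0,0,-0.3,0],[0,0,0,0,0],[0,0,0,0,0],[0,0,0,0,0],[0,0,0,0,0]]
  ]
}}

```text
time: 18.15
tcp_pos: [479.5, 258.7, 48.5]
tcp_rot: [2.22, 2.223, 0.002]
ft_force: [1.1, -0.0, -2.2]
width: 48.1
gripper_force: 62.3
```

```bash
python3 st.py
```

```text
t 18.15 tcp [479.5 258.7  48.5] az_y 0.09 tilt [ 0.001  0.001 -1.   ] q6 [ 0.49  0.08 -0.18  1.3   0.    2.06] F [ 1.1 -0.  -2.2] T [-0.02 -0.    0.03] w 48.1 g 62.3
```

>>> {"fn": "send_rows", "kwargs": {
  "plan": [
    [[0,0,0,-0.2,0],[0,0,0,-0.13,0],[0,0,0,0,0],[0,0,0,0,0],[0.75,0,0,0,0],[0.75,0,0,0,0],[0.75,0,0,0,0],[0.75,0,0,0.3,0],[0.75,0,0,0.6,0],[0.75,0,0,0.6,0]]
  ]
}}

```text
time: 19.4
tcp_pos: [479.2, 258.5, 108.2]
tcp_rot: [2.22, 2.223, 0.001]
ft_force: [0.5, 0.1, 0.1]
width: 64.0
gripper_force: 0.0
```

>>> {"fn": "send_rows", "kwargs": {
  "plan": [
    [[0,-0.5,0,0,0],[0,-0.6,0,0,0],[0,0,0,-0.3,0],[0,0,0,-0.6,0],[0,0,0,-0.5,0],[0,0,0,0,0],[0,0,0,0,0],[0,0,0,0,0],[0,0,0,0,0],[0,0,0,0,0]]
  ]
}}

```text
time: 20.65
tcp_pos: [424.3, 258.6, 36.7]
tcp_rot: [2.22, 2.223, 0.001]
ft_force: [-0.6, -0.1, 0.7]
width: -0.2
gripper_force: 0.0
```

Run:
```python
from st import *
st(); s=shot("scene","p1s.png"); t=shot("top","p1t.png")
cv2.imwrite("pics/p1v.png",np.hstack([cv2.resize(t[180:290,190:300],(400,400)),cv2.resize(s[190:300,340:450],(400,400))]))
```

```text
t 20.65 tcp [424.3 258.6  36.7] az_y 0.08 tilt [ 0.  0. -1.] q6 [ 0.55 -0.03 -0.32  1.28  0.    2.12] F [-0.6 -0.1  0.7] T [0.02 0.01 0.02] w -0.2 g 0.0
```

View pics/p1v.png

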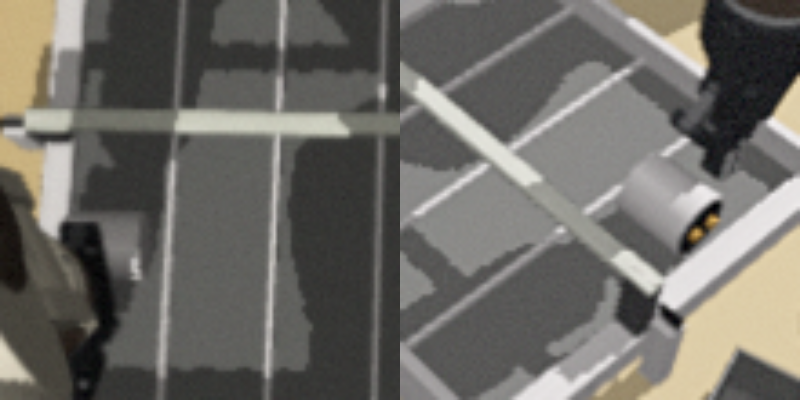

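The can lies squarely in lane 1 (top-crop (125,245)). The finger knuckle sticks out along x and could reach the bar, so I push with the gripper turned 90°.

>>> {"fn": "send_rows", "kwargs": {
  "plan": [
    [[0,0,0,0,1],[0,0,0,0,1],[0,0,0,0,1],[0,0,0,0,1],[0,0,0,0,1],[0,0,0,0,1],[0,0,0,0,1],[0,0,0,0,1],[0,0,0,0,1],[0,0,0,0,1]]
  ]
}}

```text
time: 22.0
tcp_pos: [424.1, 258.5, 36.3]
tcp_rot: [0.264, 3.13, 0.0]
ft_force: [-0.5, 0.2, 0.2]
width: 0.0
gripper_force: 0.0
```

>>> {"fn": "send_rows", "kwargs": {
  "plan": [
    [[0,0,0,0,1],[0,0.12,0,0,0.24],[0,0.12,0,0,0],[0,0.08,0,0,0],[0,0.08,0,0,0],[0,0.08,0,0,0],[0,0.08,0,0,0],[0,0.08,0,0,0],[0,0.08,0,0,0],[0,0.08,0,0,0]]
  ]
}}

```text
time: 23.25
tcp_pos: [464.4, 258.5, 36.3]
tcp_rot: [-0.0, 3.142, -0.0]
ft_force: [-0.7, 0.1, 0.1]
width: 0.2
gripper_force: 0.0
```

>>> {"fn": "send_rows", "kwargs": {
  "plan": [
    [[0,0.08,0,0,0],[0,0.08,0,0,0],[0,0.08,0,0,0],[0,0.08,0,0,0],[0,0.08,0,0,0],[0,0.08,0,0,0],[0,0.06,0,0,0],[0,0.04,0,0,0],[0,0,0,0,0],[0,0,0,0,0]]
  ]
}}

```text
time: 24.5
tcp_pos: [493.1, 258.4, 36.3]
tcp_rot: [0.0, 3.141, -0.0]
ft_force: [-1.1, 0.1, -0.2]
width: -0.1
gripper_force: 0.0
```

Run:
```python
from st import *
st(); s=shot("scene","p2s.png"); t=shot("top","p2t.png")
cv2.imwrite("pics/p2v.png",np.hstack([cv2.resize(t[190:250,190:250],(400,400),interpolation=cv2.INTER_CUBIC),cv2.resize(s[230:300,370:440],(400,400),interpolation=cv2.INTER_CUBIC)]))
```

```text
t 24.5 tcp [493.1 258.4  36.3] az_y 90.0 tilt [-0. -0. -1.] q6 [ 0.48  0.12 -0.17  1.28 -0.    0.48] F [-1.1  0.1 -0.2] T [ 0.   -0.04 -0.  ] w -0.1 g 0.0
```

View pics/p2v.png

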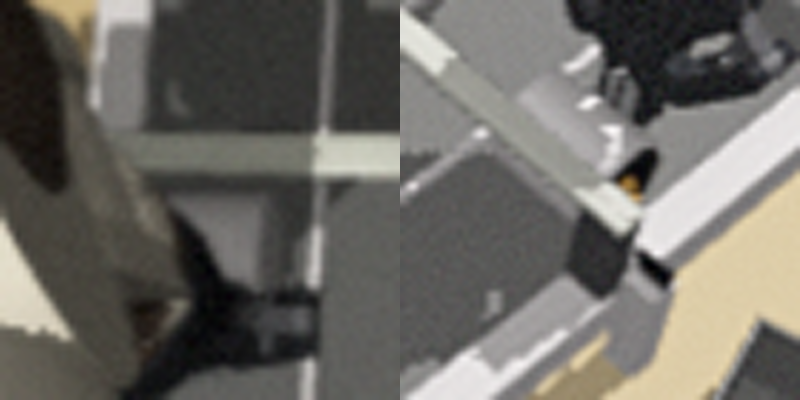

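The can is now just short of the bar, still square (top-crop (215,235)). Continue slowly to just short of nominal.

>>> {"fn": "send_rows", "kwargs": {
  "plan": [
    [[0,0.06,0,0,0],[0,0.07,0,0,0],[0,0.07,0,0,0],[0,0.07,0,0,0],[0,0.07,0,0,0],[0,0.07,0,0,0],[0,0.07,0,0,0],[0,0.05,0,0,0],[0,0.03,0,0,0],[0,0.02,0,0,0]]
  ]
}}

```text
time: 25.85
tcp_pos: [522.2, 258.5, 36.3]
tcp_rot: [0.0, -3.142, 0.0]
ft_force: [-0.8, -0.2, 1.7]
width: -0.1
gripper_force: 0.5
```

>>> {"fn": "send_rows", "kwargs": {
  "plan": [
    [[0,0,0,0,0],[0,0,0,0,0],[0,0,0,0,0],[0,0,0,0,0],[0,-0.2,0,0,0],[0,-0.5,0,0.2,0],[0,-0.7,-0.4,0.5,0],[0,-0.7,-0.6,0.5,0],[0,-0.3,-1,0.4,0],[0,0,-1,0,0]]
  ]
}}

```text
time: 27.1
tcp_pos: [401.4, 107.8, 118.1]
tcp_rot: [-0.003, 3.138, 0.001]
ft_force: [0.5, 0.3, -0.0]
width: 0.4
gripper_force: 0.0
```

Run:
```python
from st import *
st(); s=shot("scene","p3s.png"); t=shot("top","p3t.png")
cv2.imwrite("pics/p3v.png",np.hstack([cv2.resize(t[185:245,190:250],(400,400),interpolation=cv2.INTER_CUBIC),cv2.resize(s[220:290,350:420],(400,400),interpolation=cv2.INTER_CUBIC)]))
```

```text
t 27.1 tcp [401.4 107.8 118.1] az_y 90.12 tilt [-0.003  0.001 -1.   ] q6 [ 0.26 -0.25 -0.36  1.46  0.    0.26] F [ 0.5  0.3 -0. ] T [ 0.01 -0.09  0.05] w 0.4 g 0.0
```

View pics/p3v.png

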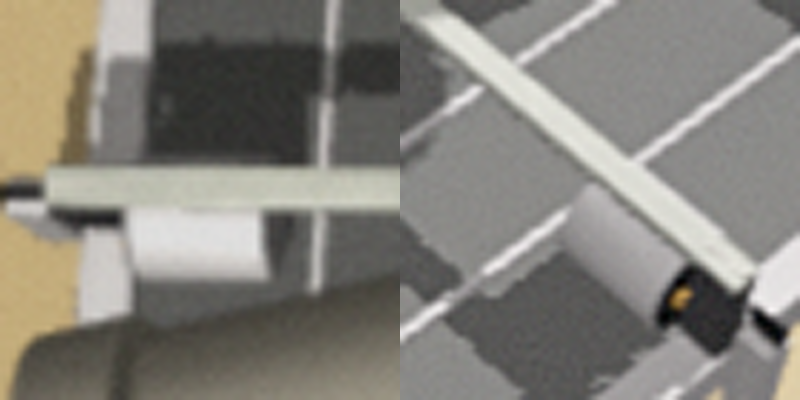

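The can is under the bar, square, with its near edge at top-crop row ≈278 and its far edge in the scene crop from (570,235) to (660,320). I measure its x from the tangent rays.

```bash
cat > canx.py <<'E'
from bar import *
def solve(n,px,side,zc=45,r=25):
    # x of cylinder axis (along y) whose silhouette the ray grazes; side -1: near (low x) edge, +1: far edge
    e,d=rays(n,px); out=[]
    for k in d:
        a=np.array([k[0],k[2]]); a/=np.linalg.norm(a)
        xz=e[0]+a[0]/a[1]*(zc-e[2])          # ray x at axis height
        out.append(xz-side*r/abs(a[1]))
    return np.array(out)
def edge(im,n,yc,xg,side,zc=45):
    """subpixel strongest edge along image line through predicted grazing points, y around yc"""
    g=cv2.GaussianBlur(cv2.cvtColor(im,cv2.COLOR_BGR2GRAY),(0,0),.6).astype(np.float32); res=[]
    for dy in range(-20,21,5):
        best=None; xs=np.arange(xg-16,xg+16,.5); px=[]
        for x in xs:
            e=cam(n)[2]; # grazing point: tangent from eye to circle centre (x,zc)
            v=np.array([e[0]-x,e[2]-zc]); L=np.hypot(*v); al=np.arccos(25/L); b=np.arctan2(v[1],v[0])
            th=b+al if side<0 else b-al
            px.append((x+25*np.cos(th),yc+dy,zc+25*np.sin(th)))
        p=proj(n,px).astype(np.float32)
        I=cv2.remap(g,p[:,0].reshape(1,-1),p[:,1].reshape(1,-1),cv2.INTER_LINEAR)[0]
        d=np.abs(I[6:]-I[:-6]); i=int(d.argmax()); res.append((xs[i+3],d[i]))
    return np.array(res)
def report(t,s,ycs,xg):
    for yc in ycs:
        a=edge(t,"top",yc,xg,-1); b=edge(s,"scene",yc,xg,1)
        print("lane y",yc,"top",a[:,0],a[:,1].astype(int),"| scene",b[:,0],b[:,1].astype(int))
    print("bar",bar(t)[:,3].round(1))
E
python3 - <<'E'
from canx import *
report(cv2.imread("pics/p3t.png"),cv2.imread("pics/p3s.png"),[258],560)
E
```

```text
lane y 258 top [556.5 556.5 557.  556.5 556.5 556.5 556.5 556.5 556.5] [36 44 42 41 41 41 40 39 38] | scene [554.  554.  555.  554.  554.5 554.5 555.  555.  545.5] [17 17 20 19 20 21 22 22 20]
bar [560.    nan 562.7 560.9 561.2 560.8 559.2 561.4]bar.py:8: RuntimeWarning: invalid value encountered in scalar divide
  ks=np.arange(max(k-2,0),min(k+3,len(d))); w=np.clip(sg*d[ks],0,None); return v0+1+(w*ks).sum()/w.sum()
```

>>> {"fn": "send_rows", "kwargs": {
  "plan": [
    [[0,0.5,0.9,0,0],[0,0.5,0.9,0,0],[0,0.3,0.9,0,0],[0,0.2,0.31,-0.4,0],[0,0,0,-0.6,0],[0,0,0,-0.6,0],[0,0.2,0,-0.03,0],[0,0.2,0,0,0],[0,0.1,0,0,0],[0,0,0,0,0]]
  ]
}}

```text
time: 28.45
tcp_pos: [503.0, 259.1, 35.7]
tcp_rot: [0.001, 3.14, 0.001]
ft_force: [0.9, -0.0, 0.3]
width: 0.1
gripper_force: 0.0
```

```bash
python3 st.py
```

```text
t 28.45 tcp [503.  259.1  35.7] az_y 89.97 tilt [-0.001  0.001 -1.   ] q6 [ 0.48  0.14 -0.15  1.28  0.    0.48] F [ 0.9 -0.   0.3] T [ 0.01  0.   -0.01] w 0.1 g 0.0
```

>>> {"fn": "send_rows", "kwargs": {
  "plan": [
    [[0,0.1,0,0,0],[0,0.08,0,0,0],[0,0.07,0,0,0],[0,0.07,0,0,0],[0,0.06,0,0,0],[0,0.05,0,0,0],[0,0.03,0,0,0],[0,0.02,0,0,0],[0,0,0,0,0],[0,0,0,0,0]]
  ]
}}

```text
time: 29.7
tcp_pos: [526.2, 259.0, 34.8]
tcp_rot: [0.0, 3.141, 0.0]
ft_force: [-0.1, 0.3, -0.6]
width: -0.1
gripper_force: 0.0
```

>>> {"fn": "send_rows", "kwargs": {
  "plan": [
    [[0,-0.2,0,0,0],[0,-0.5,0,0.2,0],[0,-0.5,0,0.8,-1],[0,-0.3,-0.5,0.8,-1],[0,-0.3,-0.9,0.4,-1],[0.8,-0.3,-1,0,-1],[0.8,0,-1,0,-1],[0.8,0,-1,0,-1],[0.8,0,-1,0,-1],[0.8,0,-1,0,-1]]
  ]
}}

```text
time: 30.95
tcp_pos: [420.4, -62.3, 144.9]
tcp_rot: [1.67, 2.66, 0.001]
ft_force: [1.7, -0.2, 0.4]
width: 68.3
gripper_force: 0.0
```

>>> {"fn": "send_rows", "kwargs": {
  "plan": [
    [[0.8,0,-1,0,-1],[0.8,0,-1,0,-1],[0.8,0,-1,0,-0.6],[0.8,0,-0.9,0,0],[0.8,0,0,0,0],[0.8,0,0,0,0],[0.8,0,0,0,0],[0.8,0,0,0,0],[0.8,0,0,0,0],[0.8,0,0,0,0]]
  ]
}}

```text
time: 32.2
tcp_pos: [421.2, -255.8, 144.9]
tcp_rot: [2.118, 2.32, 0.0]
ft_force: [0.4, 0.2, 0.1]
width: 68.1
gripper_force: 0.0
```

```bash
python3 cans.py c2; python3 -W ignore - <<'E'
from canx import *
report(cv2.imread("pics/c2t.png"),cv2.imread("pics/c2s.png"),[258],560)
E
```

```text
t 32.2 tcp [ 421.2 -255.8  144.9] az_y 5.23 tilt [-0.  0. -1.] q6 [-0.55 -0.06 -0.14  1.49 -0.    0.93] F [0.4 0.2 0.1] T [ 0.07 -0.02 -0.02] w 68.1 g 0.0
top [ 620.  -466.8] y corr -460.9 [13, 24, 251] 90
top [ 567.4 -371.9] y corr -367.1 [22, 19, 349] 90
top [ 465.1 -153.9] y corr -151.9 [5, 84, 252] 0
top [ 423.6 -260.7] y corr -257.3 [23, 21, 392] 84
scene [ 431.8 -392.2] y corr -375.8 [18, 18, 183] 32
scene [ 423.5 -270.2] y corr -255.9 [20, 19, 208] 32
scene [ 568.1 -383.6] y corr -367.3 [20, 19, 201] 37
scene [ 679.8 -326.8] y corr -311.5 [14, 18, 123] 0
scene [ 686.  -255.3] y corr -241.2 [34, 17, 244] 90
lane y 258 top [561.  562.  562.  562.  562.  561.5 561.5 561.5 561.5] [29 43 43 43 42 43 45 42 42] | scene [559.  558.5 558.5 558.5 558.5 558.5 558.5 559.5 548. ] [18 18 22 18 22 18 20 20 26]
bar [560.2 542.1 540.7 561.1 561.2 560.7 681.2 561.4]
```

>>> {"fn": "send_rows", "kwargs": {
  "plan": [
    [[0.8,0.05,-0.02,-0.4,0],[0.8,0,0,-0.6,0],[0.8,0,0,-0.6,0],[0.8,0,0,-0.5,0],[0.8,0,0,-0.35,0],[0.8,0,0,-0.16,0],[0.8,0,0,0,0],[0,0,0,0,0],[0,0,0,0,0],[0,0,0,0,0]]
  ]
}}

```text
time: 33.55
tcp_pos: [424.5, -257.5, 15.7]
tcp_rot: [2.117, 2.318, 0.001]
ft_force: [0.3, 1.0, 7.0]
width: 48.3
gripper_force: 61.8
```

>>> {"fn": "send_rows", "kwargs": {
  "plan": [
    [[0,0,0,0,0],[0,0,0,0,0],[0,0,0,0,0],[0,0,0,0.3,0],[0,0,0,0.6,0],[0,0,0,0.6,0],[0,0,0,0.5,0],[0,0,0,0,0],[0,0,0,0,0],[0,0,0,0,0]]
  ]
}}

```text
time: 34.8
tcp_pos: [423.1, -256.7, 113.0]
tcp_rot: [-2.117, -2.318, 0.001]
ft_force: [0.1, 0.1, -2.2]
width: 48.3
gripper_force: 62.1
```

```bash
python3 st.py
```

```text
t 34.8 tcp [ 423.1 -256.7  113. ] az_y 5.2 tilt [ 0.001 -0.002 -1.   ] q6 [-0.55 -0.05 -0.2   1.43 -0.    0.93] F [ 0.1  0.1 -2.2] T [-0.02  0.03 -0.04] w 48.3 g 62.1
```

>>> {"fn": "send_rows", "kwargs": {
  "plan": [
    [[0,0.3,0.5,0,-0.3],[0,0.4,0.9,0,-0.35],[0,0.44,0.9,0,0],[0,0,0.95,0,0],[0,0,0.95,0,0],[0,0,0.95,0,0],[0,0,0.95,0,0],[0,0,0.95,0,0],[0,0,0.9,0,0],[0,0,0.6,0,0]]
  ]
}}

```text
time: 36.05
tcp_pos: [479.9, 172.2, 113.3]
tcp_rot: [-2.219, -2.222, 0.002]
ft_force: [-0.3, -0.7, -1.1]
width: 48.3
gripper_force: 62.2
```

>>> {"fn": "send_rows", "kwargs": {
  "plan": [
    [[0,0,0.23,0,0],[0,0,0,-0.2,0],[0,0,0,-0.4,0],[0,0,0,-0.4,0],[0,0,0,-0.3,0],[0,0,0,0,0],[0,0,0,0,0],[0,0,0,0,0],[0,0,0,0,0],[0,0,0,0,0]]
  ]
}}

```text
time: 37.3
tcp_pos: [480.7, 182.1, 49.5]
tcp_rot: [2.221, 2.222, 0.001]
ft_force: [0.3, -1.2, -0.9]
width: 48.4
gripper_force: 62.2
```

```bash
python3 st.py
```

```text
t 37.3 tcp [480.7 182.1  49.5] az_y 0.01 tilt [ 0.  0. -1.] q6 [ 0.36  0.01 -0.26  1.31  0.    1.93] F [ 0.3 -1.2 -0.9] T [ 0.02 -0.04  0.01] w 48.4 g 62.2
```

>>> {"fn": "send_rows", "kwargs": {
  "plan": [
    [[0,0,0,-0.2,0],[0,0,0,-0.15,0],[0,0,0,0,0],[0,0,0,0,0],[0.75,0,0,0,0],[0.75,0,0,0,0],[0.75,0,0,0,0],[0.75,0,0,0.3,0],[0.75,0,0,0.6,0],[0.75,0,0,0.6,0]]
  ]
}}

```text
time: 38.55
tcp_pos: [480.7, 182.0, 108.7]
tcp_rot: [2.221, 2.221, 0.001]
ft_force: [0.3, 0.3, -0.0]
width: 64.2
gripper_force: 0.0
```

>>> {"fn": "send_rows", "kwargs": {
  "plan": [
    [[0,-0.5,0,0,0],[0,-0.6,0,0,1],[0,0,0,0,1],[0,0,0,0,1],[0,0,0,-0.4,1],[0,0,0,-0.6,1],[0,0,0,-0.44,1],[0,0,0,0,1],[0,0,0,0,1],[0,0,0,0,1]]
  ]
}}

```text
time: 39.8
tcp_pos: [426.0, 182.1, 35.9]
tcp_rot: [0.484, 3.103, 0.001]
ft_force: [0.3, 0.1, 0.2]
width: 0.2
gripper_force: 0.0
```

>>> {"fn": "send_rows", "kwargs": {
  "plan": [
    [[0,0,0,0,1],[0,0,0,0,1],[0,0.12,0,0,0.25],[0,0.12,0,0,0],[0,0.08,0,0,0],[0,0.08,0,0,0],[0,0.08,0,0,0],[0,0.08,0,0,0],[0,0.08,0,0,0],[0,0.08,0,0,0]]
  ]
}}

```text
time: 41.05
tcp_pos: [461.9, 182.0, 34.7]
tcp_rot: [0.0, -3.142, 0.0]
ft_force: [-0.4, -0.2, 0.0]
width: -0.1
gripper_force: 0.0
```

>>> {"fn": "send_rows", "kwargs": {
  "plan": [
    [[0,0.09,0,0,0],[0,0.09,0,0,0],[0,0.09,0,0,0],[0,0.09,0,0,0],[0,0.09,0,0,0],[0,0.09,0,0,0],[0,0.09,0,0,0],[0,0.09,0,0,0],[0,0.09,0,0,0],[0,0.09,0,0,0]]
  ]
}}

```text
time: 42.3
tcp_pos: [506.9, 181.9, 34.8]
tcp_rot: [0.0, -3.142, 0.0]
ft_force: [-0.7, 0.4, -0.9]
width: -0.2
gripper_force: 0.0
```

```bash
python3 -W ignore - <<'E'
from canx import *
o=st(); s=shot("scene","q2s.png")
b=edge(s,"scene",182,o["tcp_pos"][0]+33,1); print(b)
E
```

```text
t 42.3 tcp [506.9 181.9  34.8] az_y 90.0 tilt [ 0. -0. -1.] q6 [ 0.34  0.07 -0.22  1.28  0.    0.34] F [-0.7  0.4 -0.9] T [-0.02  0.02  0.03] w -0.2 g 0.0
[[539.90399064  19.87207031]
 [538.40399064  18.28125   ]
 [538.90399064  17.33007812]
 [538.40399064  17.47070312]
 [537.90399064  19.00390625]
 [538.90399064  20.734375  ]
 [539.40399064  18.43359375]
 [538.40399064  19.5234375 ]
 [529.40399064  34.18359375]]
```

>>> {"fn": "send_rows", "kwargs": {
  "plan": [
    [[0,0.09,0,0,0],[0,0.09,0,0,0],[0,0.07,0,0,0],[0,0.06,0,0,0],[0,0.04,0,0,0],[0,0.03,0,0,0],[0,0.01,0,0,0],[0,0,0,0,0],[0,0,0,0,0],[0,0,0,0,0]]
  ]
}}

```text
time: 43.6
tcp_pos: [526.1, 181.9, 34.8]
tcp_rot: [0.0, 3.142, -0.0]
ft_force: [0.6, -0.1, 0.5]
width: -0.1
gripper_force: 0.0
```

>>> {"fn": "send_rows", "kwargs": {
  "plan": [
    [[0,-0.2,0,0,0],[0,-0.5,0,0.2,0],[0,-0.5,0,0.8,-1],[0,-0.3,-0.5,0.8,-1],[0,-0.4,-0.9,0.4,-1],[0.8,0,-1,0,-1],[0.8,0,-1,0,-1],[0.8,0,-1,0,-1],[0.8,0,-1,0,-1],[0.8,0,-1,0,-1]]
  ]
}}

```text
time: 44.85
tcp_pos: [430.4, -139.4, 144.9]
tcp_rot: [1.671, 2.66, 0.0]
ft_force: [1.2, 0.4, -0.7]
width: 68.3
gripper_force: 0.0
```

>>> {"fn": "send_rows", "kwargs": {
  "plan": [
    [[0.8,0,-1,0,-1],[0.8,0,-1,0,-1],[0.8,0,-1,0,-1],[0.8,0,-1,0,-0.25],[0.8,0,-0.76,0,0],[0.8,0,0,0,0],[0.8,0,0,0,0],[0.8,0,0,0,0],[0.8,0,0,0,0],[0.8,0,0,0,0]]
  ]
}}

```text
time: 46.1
tcp_pos: [431.3, -375.6, 145.0]
tcp_rot: [2.22, 2.222, 0.0]
ft_force: [-0.0, -0.4, -0.3]
width: 68.2
gripper_force: 0.0
```

```bash
python3 cans.py c3; python3 -W ignore - <<'E'
from canx import *
report(cv2.imread("pics/c3t.png"),cv2.imread("pics/c3s.png"),[258,182],560)
E
```

```text
t 46.1 tcp [ 431.3 -375.6  145. ] az_y 0.04 tilt [-0.  0. -1.] q6 [-0.72  0.12  0.05  1.5   0.    0.85] F [-0.  -0.4 -0.3] T [0.05 0.   0.02] w 68.2 g 0.0
top [ 568.1 -370.2] y corr -365.5 [22, 19, 350] 87
top [ 443.  -153.5] y corr -151.5 [5, 67, 236] 90
top [ 432.4 -380.8] y corr -376.0 [23, 20, 391] 90
scene [ 429.7 -393.9] y corr -377.5 [19, 17, 184] 42
scene [ 567.8 -383.3] y corr -367.1 [20, 19, 195] 39
scene [ 681.1 -324.7] y corr -309.4 [14, 19, 126] 0
scene [ 688.3 -248.4] y corr -234.5 [35, 14, 258] 0
lane y 258 top [562.  562.  562.  562.  561.5 561.5 561.5 561.5 561.5] [30 44 45 44 44 44 45 44 44] | scene [559.  558.5 558.5 558.  558.5 559.  558.5 558.5 548. ] [19 18 20 18 20 20 20 21 23]
lane y 182 top [560.5 560.5 560.5 560.5 560.5 560.5 560.5 560.5 560.5] [36 42 40 43 43 40 40 39 40] | scene [557.5 558.5 559.  558.  558.  558.5 558.  559.  550.5] [17 20 19 20 20 20 19 20 41]
bar [560.1 555.6 680.2 561.1 540.5 540.7 560.5 560. ]
```

>>> {"fn": "send_rows", "kwargs": {
  "plan": [
    [[0.8,0,-0.01,-0.4,0],[0.8,0,0,-0.6,0],[0.8,0,0,-0.6,0],[0.8,0,0,-0.5,0],[0.8,0,0,-0.35,0],[0.8,0,0,-0.16,0],[0.8,0,0,0,0],[0,0,0,0,0],[0,0,0,0,0],[0,0,0,0,0]]
  ]
}}

```text
time: 47.45
tcp_pos: [431.8, -377.1, 15.8]
tcp_rot: [2.22, 2.22, 0.0]
ft_force: [-0.9, 0.3, 6.3]
width: 48.6
gripper_force: 61.0
```

>>> {"fn": "send_rows", "kwargs": {
  "plan": [
    [[0,0,0,0,0],[0,0,0,0,0],[0,0,0,0,0],[0,0,0,0.3,0],[0,0,0,0.6,0],[0,0,0,0.6,0],[0,0,0,0.5,0],[0,0,0,0,0],[0,0,0,0,0],[0,0,0,0,0]]
  ]
}}

```text
time: 48.7
tcp_pos: [430.6, -376.1, 112.9]
tcp_rot: [-2.22, -2.22, 0.0]
ft_force: [-0.0, 0.0, -1.9]
width: 48.6
gripper_force: 61.3
```

```bash
python3 st.py
```

```text
t 48.7 tcp [ 430.6 -376.1  112.9] az_y -0.0 tilt [ 0.001 -0.002 -1.   ] q6 [-0.72  0.13 -0.01  1.44 -0.    0.85] F [-0.   0.  -1.9] T [-0.05 -0.03 -0.01] w 48.6 g 61.3
```

>>> {"fn": "send_rows", "kwargs": {
  "plan": [
    [[0,0.2,0.5,0,0],[0,0.4,0.9,0,0],[0,0.4,0.95,0,0],[0,0,1,0,0],[0,0,1,0,0],[0,0,1,0,0],[0,0,1,0,0],[0,0,1,0,0],[0,0,1,0,0],[0,0,0.8,0,0]]
  ]
}}

```text
time: 49.95
tcp_pos: [480.4, 82.7, 113.5]
tcp_rot: [-2.22, -2.222, 0.001]
ft_force: [0.7, 0.5, -1.2]
width: 48.3
gripper_force: 61.4
```

>>> {"fn": "send_rows", "kwargs": {
  "plan": [
    [[0,0,0.5,0,0],[0,0,0,-0.2,0],[0,0,0,-0.4,0],[0,0,0,-0.4,0],[0,0,0,-0.3,0],[0,0,0,0,0],[0,0,0,0,0],[0,0,0,0,0],[0,0,0,0,0],[0,0,0,0,0]]
  ]
}}

```text
time: 51.2
tcp_pos: [481.3, 106.0, 49.6]
tcp_rot: [2.221, 2.221, 0.001]
ft_force: [-0.3, -0.3, -1.3]
width: 48.5
gripper_force: 61.4
```

```bash
python3 st.py
```

```text
t 51.2 tcp [481.3 106.   49.6] az_y 0.01 tilt [ 0.  0. -1.] q6 [ 0.22 -0.04 -0.31  1.31 -0.    1.79] F [-0.3 -0.3 -1.3] T [ 0.   -0.01 -0.03] w 48.5 g 61.4
```

>>> {"fn": "send_rows", "kwargs": {
  "plan": [
    [[0,0,0,-0.2,0],[0,0,0,-0.15,0],[0,0,0,0,0],[0,0,0,0,0],[0.75,0,0,0,0],[0.75,0,0,0,0],[0.75,0,0,0,0],[0.75,0,0,0.3,0],[0.75,0,0,0.6,0],[0.75,0,0,0.6,0]]
  ]
}}

```text
time: 52.45
tcp_pos: [481.1, 106.0, 108.5]
tcp_rot: [2.221, 2.221, 0.0]
ft_force: [0.7, 1.4, -0.5]
width: 63.9
gripper_force: 0.0
```

>>> {"fn": "send_rows", "kwargs": {
  "plan": [
    [[0,-0.5,0,0,0],[0,-0.6,0,0,1],[0,0,0,0,1],[0,0,0,0,1],[0,0,0,-0.4,1],[0,0,0,-0.6,1],[0,0,0,-0.44,1],[0,0,0,0,1],[0,0,0,0,1],[0,0,0,0,1]]
  ]
}}

```text
time: 53.7
tcp_pos: [426.4, 106.1, 35.8]
tcp_rot: [0.484, 3.103, 0.0]
ft_force: [-0.6, -0.2, 0.0]
width: 0.2
gripper_force: 0.0
```

>>> {"fn": "send_rows", "kwargs": {
  "plan": [
    [[0,0,0,0,1],[0,0,0,0,1],[0,0.12,0,0,0.25],[0,0.12,0,0,0],[0,0.08,0,0,0],[0,0.08,0,0,0],[0,0.08,0,0,0],[0,0.08,0,0,0],[0,0.08,0,0,0],[0,0.08,0,0,0]]
  ]
}}

```text
time: 54.95
tcp_pos: [462.4, 106.0, 34.8]
tcp_rot: [0.0, 3.142, 0.0]
ft_force: [0.1, -0.3, -0.1]
width: -0.3
gripper_force: 0.0
```

>>> {"fn": "send_rows", "kwargs": {
  "plan": [
    [[0,0.09,0,0,0],[0,0.09,0,0,0],[0,0.09,0,0,0],[0,0.09,0,0,0],[0,0.09,0,0,0],[0,0.09,0,0,0],[0,0.09,0,0,0],[0,0.09,0,0,0],[0,0.09,0,0,0],[0,0.09,0,0,0]]
  ]
}}

```text
time: 56.2
tcp_pos: [507.4, 106.0, 34.8]
tcp_rot: [0.0, -3.142, -0.0]
ft_force: [0.2, -0.2, -0.2]
width: -0.0
gripper_force: 0.1
```

```bash
python3 -W ignore - <<'E'
from canx import *
o=st(); s=shot("scene","q3s.png")
print(edge(s,"scene",106,o["tcp_pos"][0]+33,1)[:,0])
E
```

```text
t 56.2 tcp [507.4 106.   34.8] az_y 90.0 tilt [ 0.  0. -1.] q6 [ 0.21  0.03 -0.27  1.28  0.    0.21] F [ 0.2 -0.2 -0.2] T [-0.    0.01  0.  ] w -0.0 g 0.1
[537.92672765 538.42672765 538.42672765 538.92672765 537.42672765
 537.92672765 525.92672765 529.42672765 530.92672765]
```

>>> {"fn": "send_rows", "kwargs": {
  "plan": [
    [[0,0.09,0,0,0],[0,0.09,0,0,0],[0,0.07,0,0,0],[0,0.06,0,0,0],[0,0.04,0,0,0],[0,0.03,0,0,0],[0,0.01,0,0,0],[0,0,0,0,0],[0,0,0,0,0],[0,0,0,0,0]]
  ]
}}

```text
time: 57.5
tcp_pos: [526.6, 106.0, 34.8]
tcp_rot: [-0.0, 3.142, 0.0]
ft_force: [-0.4, 0.3, 0.2]
width: 0.3
gripper_force: 0.0
```

>>> {"fn": "send_rows", "kwargs": {
  "plan": [
    [[0,-0.2,0,0,0],[0,-0.5,0,0.2,0],[0,-0.5,0,0.8,-1],[0,0,-0.5,0.8,-1],[0,0,-0.9,0.4,-1],[0.8,0,-1,0,-1],[0.8,0,-1,0,-1],[0.8,0,-1,0,-1],[0.8,0,-1,0,-1],[0.8,0.4,-0.9,0,-1]]
  ]
}}

```text
time: 58.75
tcp_pos: [485.6, -210.6, 145.4]
tcp_rot: [1.672, 2.659, 0.0]
ft_force: [0.1, -0.1, 0.2]
width: 68.0
gripper_force: 0.0
```

>>> {"fn": "send_rows", "kwargs": {
  "plan": [
    [[0.8,0.4,-0.9,0,-1],[0.8,0.4,-0.9,0,-1],[0.8,0.4,-0.9,0,-1],[0.8,0.43,-0.45,0,-0.25],[0.8,0,0,0,0],[0.8,0,0,0,0],[0.8,0,0,0,0],[0.8,0,0,0,0],[0.8,0,0,0,0],[0.8,0,0,0,0]]
  ]
}}

```text
time: 60.0
tcp_pos: [568.1, -366.4, 145.0]
tcp_rot: [2.221, 2.221, 0.0]
ft_force: [-0.2, -0.6, 0.1]
width: 68.1
gripper_force: 0.0
```

```bash
python3 cans.py c4; python3 -W ignore - <<'E'
from canx import *
report(cv2.imread("pics/c4t.png"),cv2.imread("pics/c4s.png"),[258,182,106],560)
E
```

```text
t 60.0 tcp [ 568.1 -366.4  145. ] az_y 0.01 tilt [-0.  0. -1.] q6 [-0.57  0.38  0.36  1.55 -0.    1.  ] F [-0.2 -0.6  0.1] T [-0.05 -0.03  0.02] w 68.1 g 0.0
top [ 568.2 -371.3] y corr -366.6 [23, 19, 369] 87
top [ 466.4 -154. ] y corr -152.0 [5, 85, 256] 90
scene [ 568.5 -383.3] y corr -367.1 [20, 19, 200] 37
scene [ 679.8 -326.8] y corr -311.5 [14, 20, 128] 0
scene [ 684.8 -254.3] y corr -240.3 [35, 17, 258] 0
lane y 258 top [561.5 549.  567.5 549.  562.  545.5 553.5 569.5 556.5] [0 1 3 2 1 1 1 1 1] | scene [556.5 557.  557.  557.  556.  562.5 562.  566.  574. ] [46 45 45 44 40 38 56 33 13]
lane y 182 top [563.  563.  563.  563.  563.  563.  563.  562.5 562.5] [41 48 47 46 46 45 46 46 46] | scene [561.  559.5 559.  561.  560.5 560.5 560.5 546.  554. ] [17 18 18 20 19 23 20 21 35]Traceback (most recent call last):
  File "<stdin>", line 2, in <module>
  File "canx.py", line 26, in report
    a=edge(t,"top",yc,xg,-1); b=edge(s,"scene",yc,xg,1)
                                ~~~~^^^^^^^^^^^^^^^^^^^
  File "canx.py", line 16, in edge
    e=cam(n)[2]; # grazing point: tangent from eye to circle centre (x,zc)
      ~~~^^^
  File "h.py", line 7, in cam
    c=optics.camera_info(n); return np.array(c["K"],float),np.array(c["D"],float),np.array(c["eye"],float),R_of(c["orientation"])
ValueError: time passes only in moves, steps and waits
```

```bash
sed -i 's/^def cam(n):/import functools\n@functools.lru_cache(None)\ndef cam(n):/' h.py; python3 -W ignore - <<'E'
from canx import *
t=cv2.imread("pics/c4t.png"); s=cv2.imread("pics/c4s.png")
cv2.imwrite("pics/c4v.png",np.hstack([cv2.resize(t[160:280,190:330],(400,343),interpolation=cv2.INTER_CUBIC),cv2.resize(s[170:290,310:450],(400,343),interpolation=cv2.INTER_CUBIC)]))
E
```

```text
(no output)
```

View pics/c4v.png

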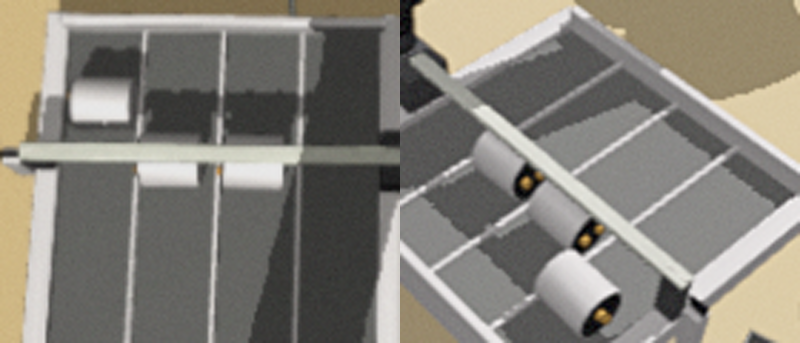

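Picture: the leftmost can has been knocked beyond the bar (top-crop (100,100)), while lanes 2 and 3 are fine. I grasp the last can now and mend can 1 afterwards by pushing it back from the far side.

>>> {"fn": "send_rows", "kwargs": {
  "plan": [
    [[0.8,0,-0.01,-0.4,0],[0.8,0,0,-0.6,0],[0.8,0,0,-0.6,0],[0.8,0,0,-0.5,0],[0.8,0,0,-0.35,0],[0.8,0,0,-0.16,0],[0.8,0,0,0,0],[0,0,0,0,0],[0,0,0,0,0],[0,0,0,0,0]]
  ]
}}

```text
time: 61.35
tcp_pos: [568.9, -367.5, 16.1]
tcp_rot: [2.22, 2.22, 0.001]
ft_force: [-0.4, 0.0, 6.7]
width: 48.5
gripper_force: 60.5
```

>>> {"fn": "send_rows", "kwargs": {
  "plan": [
    [[0,0,0,0,0],[0,0,0,0,0],[0,0,0,0,0],[0,0,0,0.3,0],[0,0,0,0.6,0],[0,0,0,0.6,0],[0,0,0,0.5,0],[0,0,0,0,0],[0,0,0,0,0],[0,0,0,0,0]]
  ]
}}

```text
time: 62.6
tcp_pos: [567.6, -366.7, 112.7]
tcp_rot: [-2.22, -2.22, 0.001]
ft_force: [-0.3, 0.8, -2.5]
width: 48.3
gripper_force: 61.1
```

```bash
python3 st.py
```

```text
t 62.6 tcp [ 567.6 -366.7  112.7] az_y -0.0 tilt [ 0.001 -0.002 -1.   ] q6 [-0.57  0.38  0.3   1.49 -0.    1.  ] F [-0.3  0.8 -2.5] T [0.03 0.   0.04] w 48.3 g 61.1
```

>>> {"fn": "send_rows", "kwargs": {
  "plan": [
    [[0,-0.4,0.4,0,0],[0,-0.7,0.7,0,0],[0,-0.63,0.8,0,0],[0,0,1,0,0],[0,0,1,0,0],[0,0,1,0,0],[0,0,1,0,0],[0,0,0.9,0,0],[0,0,0.7,0,0],[0,0,0.43,0,0]]
  ]
}}

```text
time: 63.85
tcp_pos: [481.0, 31.1, 113.5]
tcp_rot: [-2.219, -2.223, 0.001]
ft_force: [0.4, -0.9, -2.0]
width: 48.9
gripper_force: 61.6
```

>>> {"fn": "send_rows", "kwargs": {
  "plan": [
    [[0,0,0,-0.2,0],[0,0,0,-0.4,0],[0,0,0,-0.4,0],[0,0,0,-0.3,0],[0,0,0,0,0],[0,0,0,0,0],[0,0,0,0,0],[0,0,0,0,0],[0,0,0,0,0],[0,0,0,0,0]]
  ]
}}

```text
time: 65.1
tcp_pos: [481.6, 29.5, 49.4]
tcp_rot: [2.221, 2.222, 0.0]
ft_force: [0.7, -0.9, -1.9]
width: 48.6
gripper_force: 61.6
```

```bash
python3 st.py
```

```text
t 65.1 tcp [481.6  29.5  49.4] az_y 0.01 tilt [ 0.  0. -1.] q6 [ 0.06 -0.07 -0.33  1.31  0.    1.63] F [ 0.7 -0.9 -1.9] T [-0.    0.02 -0.02] w 48.6 g 61.6
```

>>> {"fn": "send_rows", "kwargs": {
  "plan": [
    [[0,0,0.01,-0.2,0],[0,0,0,-0.15,0],[0,0,0,0,0],[0,0,0,0,0],[0.75,0,0,0,0],[0.75,0,0,0,0],[0.75,0,0,0,0],[0.75,0,0,0.3,0],[0.75,0,0,0.6,0],[0.75,0,0,0.6,0]]
  ]
}}

```text
time: 66.35
tcp_pos: [481.7, 30.0, 108.6]
tcp_rot: [2.221, 2.221, 0.001]
ft_force: [-0.1, 0.8, -0.7]
width: 64.3
gripper_force: 0.0
```

>>> {"fn": "send_rows", "kwargs": {
  "plan": [
    [[0,-0.5,0,0,0],[0,-0.6,0,0,1],[0,0,0,0,1],[0,0,0,0,1],[0,0,0,-0.4,1],[0,0,0,-0.6,1],[0,0,0,-0.44,1],[0,0,0,0,1],[0,0,0,0,1],[0,0,0,0,1]]
  ]
}}

```text
time: 67.6
tcp_pos: [427.0, 30.0, 35.9]
tcp_rot: [0.484, 3.103, 0.0]
ft_force: [-0.3, -0.1, -0.5]
width: 0.2
gripper_force: 0.0
```

>>> {"fn": "send_rows", "kwargs": {
  "plan": [
    [[0,0,0,0,1],[0,0,0,0,1],[0,0.12,0,0,0.25],[0,0.12,0,0,0],[0,0.08,0,0,0],[0,0.08,0,0,0],[0,0.08,0,0,0],[0,0.08,0,0,0],[0,0.08,0,0,0],[0,0.08,0,0,0]]
  ]
}}

```text
time: 68.85
tcp_pos: [462.9, 29.9, 34.8]
tcp_rot: [-0.0, -3.142, 0.0]
ft_force: [-1.9, -0.1, 0.3]
width: 0.0
gripper_force: 0.6
```

>>> {"fn": "send_rows", "kwargs": {
  "plan": [
    [[0,0.09,0,0,0],[0,0.09,0,0,0],[0,0.09,0,0,0],[0,0.09,0,0,0],[0,0.09,0,0,0],[0,0.09,0,0,0],[0,0.09,0,0,0],[0,0.09,0,0,0],[0,0.09,0,0,0],[0,0.09,0,0,0]]
  ]
}}

```text
time: 70.1
tcp_pos: [507.9, 30.0, 34.8]
tcp_rot: [-0.0, 3.142, -0.0]
ft_force: [-1.9, -0.1, 1.0]
width: 0.2
gripper_force: 0.5
```

```bash
python3 -W ignore - <<'E'
from canx import *
o=st(); s=shot("scene","q4s.png"); t=shot("top","q4t.png")
print(edge(s,"scene",30,o["tcp_pos"][0]+33,1)[:,0])
print("can1",edge(t,"top",256,612,-1),edge(s,"scene",256,612,1)[:,0])
E
```

```text
t 70.1 tcp [507.9  30.   34.8] az_y 90.0 tilt [-0. -0. -1.] q6 [ 0.06  0.   -0.29  1.28 -0.    0.06] F [-1.9 -0.1  1. ] T [ 0.01  0.18 -0.04] w 0.2 g 0.5
[539.93906145 539.93906145 540.43906145 539.93906145 539.43906145
 539.43906145 526.43906145 529.93906145 534.43906145]
can1 [[622.          57.89257812]
 [624.          57.8125    ]
 [622.5         55.4453125 ]
 [621.5         57.2421875 ]
 [621.5         57.94042969]
 [622.          57.90625   ]
 [623.5         59.0703125 ]
 [621.5         58.38964844]
 [623.5         57.39941406]] [613.5 613.  613.5 613.5 614.  614.5 603.5 608.  612. ]
```

>>> {"fn": "send_rows", "kwargs": {
  "plan": [
    [[0,0.09,0,0,0],[0,0.09,0,0,0],[0,0.07,0,0,0],[0,0.06,0,0,0],[0,0.03,0,0,0],[0,0.02,0,0,0],[0,0.01,0,0,0],[0,0,0,0,0],[0,0,0,0,0],[0,0,0,0,0]]
  ]
}}

```text
time: 71.45
tcp_pos: [526.1, 30.0, 34.8]
tcp_rot: [-0.0, 3.142, -0.0]
ft_force: [-0.3, 1.1, -0.0]
width: 0.4
gripper_force: 0.2
```

>>> {"fn": "send_rows", "kwargs": {
  "plan": [
    [[0,-0.2,0,0,0],[0,-0.5,0,0.2,0],[0,-0.5,-0.4,0.8,0],[0,-0.3,-0.9,0.8,0],[0,-0.3,-0.9,0.5,0],[0,0,-0.9,0,0],[0,0,-0.9,0,0],[0,0,0,0,0],[0,0,0,0,0],[0,0,0,0,0]]
  ]
}}

```text
time: 72.7
tcp_pos: [436.0, -169.1, 149.8]
tcp_rot: [-0.002, 3.142, 0.0]
ft_force: [1.0, 0.5, -0.3]
width: 0.1
gripper_force: 0.0
```

```bash
python3 -W ignore - <<'E'
from canx import *
o=st(); s=shot("scene","r1s.png"); t=shot("top","r1t.png")
report(t,s,[182,106,30],560)
c=t[165:225,205:240]; m=(c.min(2)>130).astype(np.uint8); k,l,sa,ce=cv2.connectedComponentsWithStats(m)
for i in range(1,k):
    if sa[i,4]>100: print(sa[i]+[205,165,0,0,0],ce[i]+[205,165])
for v in (196,200,201,202,203,204): print(v, t[v,205:245].min(1) )
print(t[180:212,222].min(1),[solve("top",[(222,v)],-1)[0].round(1) for v in (201,202,203,204)])
cv2.imwrite("pics/r1v.png",np.hstack([cv2.resize(t[160:280,190:330],(400,343),interpolation=cv2.INTER_CUBIC),cv2.resize(s[170:290,310:450],(400,343),interpolation=cv2.INTER_CUBIC)]))
E
```

```text
t 72.7 tcp [ 436.  -169.1  149.8] az_y 90.07 tilt [-0.  0. -1.] q6 [-0.37 -0.12 -0.19  1.51  0.   -0.37] F [ 1.   0.5 -0.3] T [-0.04 -0.01 -0.04] w 0.1 g 0.0
lane y 182 top [568.5 568.5 563.  563.  563.  563.  563.  562.5 562.5] [ 7 16 35 41 43 42 42 41 41] | scene [560.5 560.5 560.  560.5 560.5 560.5 560.  559.5 554. ] [18 18 19 19 20 20 19 21 34]
lane y 106 top [569.5 566.5 566.5 567.  564.5 564.5 564.  571.5 566.5] [11 11 12 11 10 10 10  9 10] | scene [558.  559.  559.  557.5 557.  557.  545.5 547.5 552. ] [16 17 18 18 18 17 22 43 50]
lane y 30 top [563.  565.  565.5 562.5 565.  562.5 562.5 562.5 562.5] [11 12 10 10  9 10 11 11  9] | scene [558.  558.  558.5 559.  558.5 558.5 558.  547.5 552. ] [16 17 18 18 19 19 20 44 41]
bar [560.1 560.5 560.8 561.  540.7 544.  681.3 680.9]
[205 165  35  34 365] [214.71506849 175.03287671]
[215 190  20  13 241] [224.58921162 195.87136929]
[205 210  35  14 224] [223.03125    212.88839286]
196 [152 113 107 111 108 109  93  71  59 114 179 203 204 203 206 208 206 207
 207 202 204 203 204 202 200 203 201 201 199 163  88  61  58  78  96  63
  46  44  
[... 355 characters left out ...]
8 109 108 108 107  91  55  46  60  98 122 123 127 123 124 127 126
 128 127 134 159 143 131 130 131 132 134 132 118  75  60  78 157 138  93
  79  62  48  47]
203 [113 104 108 109 107 112  89  59  57  58  60  68  66  68  65  71  67  71
  67  67  77 103  88  74  76  74  71  74  71  73  66  54  87 162 134  93
  63  49  42  45]
204 [115 110 109 107 109 109  90  57  61  71  65  56  60  55  55  56  57  56
  59  57  56  65  58  60  58  61  57  61  61  61  60  61  86 164 128  89
  53  47  44  42]
[ 43  46  43  41  41  47  50  73 101 118 139 155 168 178 189 199 207 207
 206 204 199 187 126  71  56  71  79  77  82  88 148 159] [np.float64(625.4), np.float64(622.6), np.float64(619.9), np.float64(617.2)]
```

View pics/r1v.png

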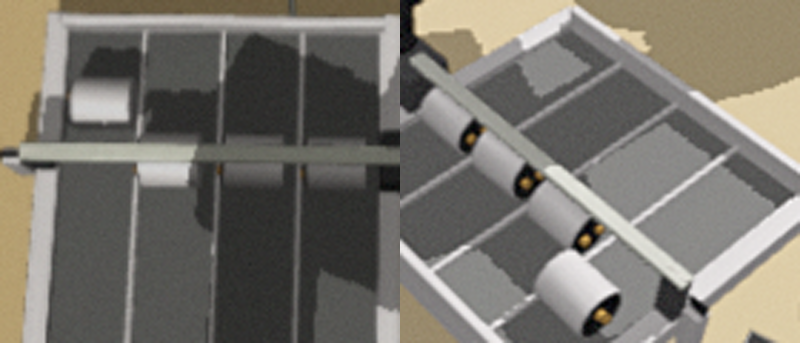

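```bash
python3 -W ignore - <<'E'
from canx import *
s=cv2.imread("pics/r1s.png"); t=cv2.imread("pics/r1t.png")
print("y ends z70",onz("top",[(214.2,196),(234.2,196),(214.6,201),(234.6,201)],70)[:,:2].round(1).tolist(), "z45",onz("top",[(214.2,196),(234.2,196)],45)[:,1].round(1))
for yc in (250,255,260): print(yc,edge(s,"scene",yc,616,1).round(1).tolist())
# left end of lane-1 for scale: neighbouring can2 ends
print(t[220,230:265].min(1), onz("top",[(230,220),(264,220)],60)[:,1])
c=s[250:292,352:392]; print(proj("scene",[(x,258+b,z) for x in (618,) for b in (-30,30) for z in (20,45,70)]).round(1).tolist())
cv2.imwrite("pics/r2v.png",np.hstack([cv2.resize(t[180:215,195:245],(400,280),interpolation=cv2.INTER_CUBIC),cv2.resize(s[250:295,345:400],(400,280),interpolation=cv2.INTER_CUBIC)]))
E
```

```text
y ends z70 [[607.1, 275.4], [607.7, 222.9], [593.7, 273.3], [594.4, 221.0]] z45 [282.1 228.3]
250 [[612.5, 22.3], [613.5, 22.7], [613.0, 21.9], [612.5, 23.6], [613.5, 23.8], [613.5, 23.2], [613.5, 22.8], [614.0, 22.9], [607.0, 44.9]]
255 [[613.5, 22.7], [613.0, 21.9], [612.5, 23.6], [613.5, 23.8], [613.5, 23.2], [613.5, 22.8], [614.0, 22.9], [607.0, 44.9], [610.5, 35.3]]
260 [[613.0, 21.9], [612.5, 23.6], [613.5, 23.8], [613.5, 23.2], [613.5, 22.8], [614.0, 22.9], [607.0, 44.9], [610.5, 35.3], [620.5, 23.5]]
[ 80  81  77  77  83  81  77  81 150 191 199 199 199 200 202 202 203 200
 206 204 204 204 203 206 207 197 111  96  88  66  58  45  45  43  53] [232.14744198 143.78372698]
[[364.1, 273.6], [364.9, 267.6], [365.7, 261.4], [381.8, 290.0], [383.0, 284.1], [384.3, 278.0]]
```

View pics/r2v.png

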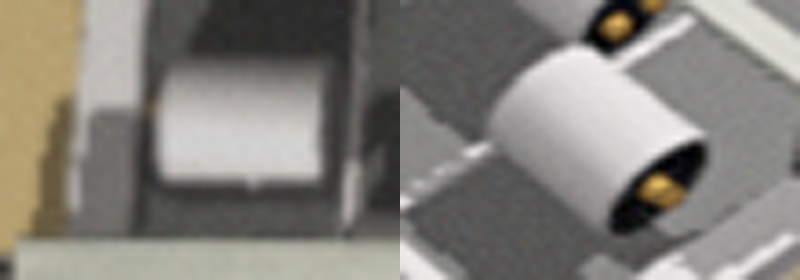

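Picture: can 1 lies beyond the bar near the right strip (y≈251, x≈618). Lanes 2–4 look good. I pick it up by its ends (closing along y) and set it in front of the bar again.

>>> {"fn": "send_rows", "kwargs": {
  "plan": [
    [[0,0.2,0.4,0,0],[0.5,0.4,1,0,0],[0.95,0.4,1,0,0],[0.95,0.4,1,0,0],[0.95,0.4,1,0,0],[0.95,0.4,1,0,0],[0.95,0.4,1,0,0],[0.95,0.4,0.9,0,0],[0.95,0.4,0.7,0,0],[0.95,0.24,0.4,0,0]]
  ]
}}

```text
time: 74.05
tcp_pos: [618.1, 252.7, 149.2]
tcp_rot: [0.004, -3.141, 0.0]
ft_force: [0.1, -0.9, -1.2]
width: 81.0
gripper_force: 0.0
```

>>> {"fn": "send_rows", "kwargs": {
  "plan": [
    [[0.95,0,0,0,0],[0.95,0,0,-0.4,0],[0.95,0,0,-0.6,0],[0.95,0,0,-0.5,0],[0.95,0,0,-0.3,0],[0.95,0,0,0,0],[0.95,0,0,0,0],[0.95,0,0,0,0],[0.95,0,0,0,0],[0.95,0,0,0,0]]
  ]
}}

```text
time: 75.3
tcp_pos: [618.3, 250.0, 60.1]
tcp_rot: [-0.0, 3.141, 0.0]
ft_force: [-0.7, -0.0, 0.1]
width: 81.0
gripper_force: 0.0
```

```bash
python3 -W ignore - <<'E'
from canx import *
st(); s=shot("scene","r3s.png"); print(edge(s,"scene",250,616,1).round(1).tolist())
cv2.imwrite("pics/r3v.png",cv2.resize(s[180:310,310:470],(640,520),interpolation=cv2.INTER_CUBIC))
E
```

```text
t 75.3 tcp [618.3 250.   60.1] az_y 90.0 tilt [-0.  0. -1.] q6 [0.38 0.37 0.18 1.38 0.   0.38] F [-0.7 -0.   0.1] T [ 0.01  0.   -0.02] w 81.0 g 0.0
[[612.5, 23.6], [612.5, 21.7], [614.0, 23.7], [612.5, 21.2], [613.5, 23.6], [613.0, 23.0], [613.5, 25.2], [614.0, 23.4], [607.0, 41.5]]
```

View pics/r3v.png

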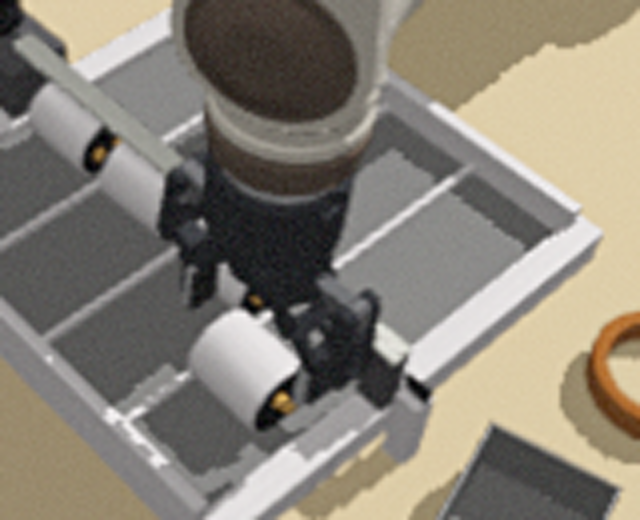

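The fingers straddle the can's ends (crop tips (200,300) and (330,385), can (245,365)). I lower and close.

>>> {"fn": "send_rows", "kwargs": {
  "plan": [
    [[0.95,0,-0.04,-0.2,0],[0.95,0,0,-0.2,0],[0.95,0,0,0,0],[0,0,0,0,0],[0,0,0,0,0],[0,0,0,0,0],[0,0,0,0,0],[0,0,0,0,0],[0,0,0,0,0],[0,0,0,0,0]]
  ]
}}

```text
time: 76.6
tcp_pos: [618.8, 250.7, 41.5]
tcp_rot: [-0.003, 3.139, 0.008]
ft_force: [0.1, 10.7, 3.6]
width: 58.6
gripper_force: 66.5
```

>>> {"fn": "send_rows", "kwargs": {
  "plan": [
    [[0,0,0,0.2,0],[0,0,0,0.5,0],[0,0,0,0.6,0],[0,0,0,0.6,0],[0,0,0,0.2,0],[0,0,0,0,0],[0,0,0,0,0],[0,0,0,0,0],[0,0,0,0,0],[0,0,0,0,0]]
  ]
}}

```text
time: 77.85
tcp_pos: [618.0, 247.9, 144.5]
tcp_rot: [0.0, -3.141, 0.0]
ft_force: [-0.5, -0.1, -2.4]
width: 58.8
gripper_force: 67.4
```

```bash
python3 -W ignore - <<'E'
from canx import *
o=st(); s=shot("scene","r4s.png"); x,y,z=o["tcp_pos"]
# expected bright can pixels around held can; centroid of bright pixels near projection
c=proj("scene",[(x,y,z+5)])[0]; print("proj",c.round(1))
u,v=int(c[0]),int(c[1]); w=s[v-22:v+22,u-22:u+22]; sat=w.max(2).astype(int)-w.min(2)
m=((w.min(2)>115)&(sat<25)).astype(np.uint8); k,l,sa,ce=cv2.connectedComponentsWithStats(m)
for i in range(1,k):
    if sa[i,4]>40:
        yy,xx=np.where(l==i); r=cv2.minAreaRect(np.c_[xx,yy].astype(np.float32)); print(sa[i],ce[i]-22,[np.round(q,1) for q in r])
E
```

```text
t 77.85 tcp [618.  247.9 144.5] az_y 90.0 tilt [ 0. -0. -1.] q6 [ 0.38  0.36  0.33  1.54 -0.    0.38] F [-0.5 -0.1 -2.4] T [-0.02  0.04 -0.03] w 58.8 g 67.4
proj [375.1 245.2]
[  0   4  44  40 864] [-0.48726852  2.88310185] [array([22.7, 26.9]), array([45.7, 36.2]), np.float64(66.5)]
```

>>> {"fn": "send_rows", "kwargs": {
  "plan": [
    [[0,-0.3,0.1,0,0],[0,-0.6,0.1,0,0],[0,-0.7,0,0,0],[0,-0.7,0,0,0],[0,-0.46,0,0,0],[0,0,0,-0.4,0],[0,0,0,-0.6,0],[0,0,0,-0.6,0],[0,0,0,-0.3,0],[0,0,0,0,0]]
  ]
}}

```text
time: 79.15
tcp_pos: [479.7, 257.7, 49.2]
tcp_rot: [-0.0, -3.14, 0.001]
ft_force: [-0.1, -0.7, -0.7]
width: 58.5
gripper_force: 67.4
```

>>> {"fn": "send_rows", "kwargs": {
  "plan": [
    [[0,0,0,-0.05,0],[0,0,0,-0.04,0],[0,0,0,-0.04,0],[0,0,0,0,0],[0,0,0,0,0],[0,0,0,0,0],[0,0,0,0,0],[0,0,0,0,0],[0,0,0,0,0],[0,0,0,0,0]]
  ]
}}

```text
time: 80.4
tcp_pos: [480.1, 258.0, 43.3]
tcp_rot: [0.0, 3.142, 0.0]
ft_force: [-0.5, -0.7, -1.4]
width: 59.0
gripper_force: 67.4
```

```bash
python3 -W ignore - <<'E'
from canx import *
o=st(); s=shot("scene","r5s.png"); print(edge(s,"scene",255,480,1).round(1).tolist())
E
```

```text
t 80.4 tcp [480.1 258.   43.3] az_y 90.0 tilt [-0.  0. -1.] q6 [ 0.49  0.09 -0.19  1.3   0.    0.49] F [-0.5 -0.7 -1.4] T [0.03 0.02 0.03] w 59.0 g 67.4
[[472.5, 17.9], [472.0, 16.4], [472.0, 17.7], [473.5, 17.7], [472.5, 20.4], [472.5, 19.3], [473.0, 21.1], [474.0, 18.7], [466.5, 30.1]]
```

>>> {"fn": "send_rows", "kwargs": {
  "plan": [
    [[0,0,0,-0.03,0],[0,0,0,-0.03,0],[0,0,0,-0.02,0],[0,0,0,0,0],[0,0,0,0,0],[0,0,0,0,0],[0,0,0,0,0],[0,0,0,0,0],[0,0,0,0,0],[0,0,0,0,0]]
  ]
}}

```text
time: 81.7
tcp_pos: [480.3, 258.0, 41.2]
tcp_rot: [0.0, 3.14, 0.001]
ft_force: [-5.0, -3.4, 14.1]
width: 58.9
gripper_force: 69.5
```

```bash
python3 st.py
```

```text
t 81.7 tcp [480.3 258.   41.2] az_y 90.0 tilt [-0.001  0.001 -1.   ] q6 [ 0.49  0.09 -0.19  1.29 -0.    0.49] F [-5.  -3.4 14.1] T [-0.77  1.27 -0.03] w 58.9 g 69.5
```

>>> {"fn": "send_rows", "kwargs": {
  "plan": [
    [[0,0,0,0.03,0],[0,0,0,0,0],[0.95,0,0,0,0],[0.95,0,0,0,0],[0.95,0,0,0,0],[0.95,0,0,0.2,0],[0.95,0,0,0.6,0],[0.95,0,0,0.6,0],[0.5,-0.3,0,0,0],[0,-0.8,0,0,0]]
  ]
}}

```text
time: 82.95
tcp_pos: [424.8, 257.9, 110.5]
tcp_rot: [-0.002, -3.142, -0.0]
ft_force: [-0.6, 0.1, 0.1]
width: 46.3
gripper_force: 0.0
```

>>> {"fn": "send_rows", "kwargs": {
  "plan": [
    [[0,0,0,0,0],[0,0,0,0,0],[0,0,0,-0.4,0],[0,0,0,-0.6,0],[0,0,0,-0.5,0],[0,0,0,0,0],[0,0,0,0,0],[0,0,0,0,0],[0,0,0,0,0],[0,0,0,0,0]]
  ]
}}

```text
time: 84.2
tcp_pos: [425.3, 258.1, 36.2]
tcp_rot: [-0.0, 3.141, 0.001]
ft_force: [-0.1, -0.1, 1.0]
width: -0.0
gripper_force: 0.0
```

```bash
python3 -W ignore - <<'E'
from canx import *
o=st(); s=shot("scene","r6s.png"); t=shot("top","r6t.png"); print(edge(s,"scene",258,478,1)[:,0]); print(edge(t,"top",258,480,-1).round(1).tolist())
print(t[226:236,205:240].min(2).mean(0).astype(int))
E
```

```text
t 84.2 tcp [425.3 258.1  36.2] az_y 90.0 tilt [-0.001  0.    -1.   ] q6 [ 0.55 -0.02 -0.32  1.28 -0.    0.55] F [-0.1 -0.1  1. ] T [-0.    0.   -0.02] w -0.0 g 0.0
[473.5 474.  474.5 474.  474.  474.  476.  463.5 468.5]
[[465.5, 27.0], [488.0, 23.1], [467.5, 19.6], [478.0, 16.8], [482.5, 35.0], [483.0, 54.1], [490.5, 35.7], [493.0, 45.1], [494.0, 29.1]]
[123 123 123 119  95  62  52  52  58  60  54  52  51  51  51  50  50  51
  51  51  52  52  51  50  50  52  51  50  51  51  55  89 107  75  58]
```

>>> {"fn": "send_rows", "kwargs": {
  "plan": [
    [[0,0.12,0,0,0],[0,0.08,0,0,0],[0,0.08,0,0,0],[0,0.08,0,0,0],[0,0.08,0,0,0],[0,0.08,0,0,0],[0,0.08,0,0,0],[0,0.08,0,0,0],[0,0.08,0,0,0],[0,0.08,0,0,0]]
  ]
}}

```text
time: 85.55
tcp_pos: [467.4, 257.9, 35.8]
tcp_rot: [0.0, -3.142, 0.0]
ft_force: [-0.9, -0.3, -0.2]
width: -0.2
gripper_force: 0.0
```

>>> {"fn": "send_rows", "kwargs": {
  "plan": [
    [[0,0.09,0,0,0],[0,0.09,0,0,0],[0,0.09,0,0,0],[0,0.09,0,0,0],[0,0.09,0,0,0],[0,0.09,0,0,0],[0,0.09,0,0,0],[0,0.09,0,0,0],[0,0.09,0,0,0],[0,0.09,0,0,0]]
  ]
}}

```text
time: 86.8
tcp_pos: [512.4, 258.0, 35.8]
tcp_rot: [-0.0, 3.142, 0.0]
ft_force: [0.1, 0.1, 0.4]
width: 0.0
gripper_force: 0.0
```

```bash
python3 -W ignore - <<'E'
from canx import *
o=st(); s=shot("scene","r7s.png"); print(edge(s,"scene",258,o["tcp_pos"][0]+33,1)[:,0])
E
```

```text
t 86.8 tcp [512.4 258.   35.8] az_y 90.0 tilt [-0.  0. -1.] q6 [ 0.47  0.16 -0.13  1.29 -0.    0.47] F [0.1 0.1 0.4] T [0.01 0.05 0.02] w 0.0 g 0.0
[542.94210714 544.44210714 544.44210714 544.44210714 544.94210714
 544.44210714 544.94210714 536.44210714 540.94210714]
```

>>> {"fn": "send_rows", "kwargs": {
  "plan": [
    [[0,0.09,0,0,0],[0,0.07,0,0,0],[0,0.05,0,0,0],[0,0.04,0,0,0],[0,0.02,0,0,0],[0,0.01,0,0,0],[0,0,0,0,0],[0,0,0,0,0],[0,0,0,0,0],[0,0,0,0,0]]
  ]
}}

```text
time: 88.1
tcp_pos: [526.1, 257.9, 35.8]
tcp_rot: [0.0, 3.142, -0.0]
ft_force: [-1.3, 0.1, -0.1]
width: -0.2
gripper_force: 0.0
```

>>> {"fn": "send_rows", "kwargs": {
  "plan": [
    [[0,-0.2,0,0,0],[0,-0.5,0,0.2,0],[0,-0.5,0,0.8,0],[0,-0.3,-0.5,0.8,0],[0,-0.3,-0.9,0.5,0],[0,0,-1,0,0],[0,0,-1,0,0],[0,0,-1,0,0],[0,0,-1,0,0],[0,0,-1,0,0]]
  ]
}}

```text
time: 89.35
tcp_pos: [435.4, -63.3, 150.9]
tcp_rot: [-0.0, 3.141, -0.0]
ft_force: [0.3, 0.3, 0.3]
width: -0.0
gripper_force: 0.0
```

>>> {"fn": "send_rows", "kwargs": {
  "plan": [
    [[0,0,-1,0,0],[0,0,-1,0,0],[0,0,-0.6,0,0],[0,0,0,0,0],[0,0,0,0,0],[0,0,0,0,0],[0,0,0,0,0],[0,0,0,0,0],[0,0,0,0,0],[0,0,0,0,0]]
  ]
}}

```text
time: 90.6
tcp_pos: [436.1, -192.0, 150.8]
tcp_rot: [0.0, -3.142, 0.0]
ft_force: [-1.0, 0.1, 0.3]
width: -0.1
gripper_force: 0.0
```

```bash
python3 -W ignore - <<'E'
from canx import *
o=st(); s=shot("scene","f1s.png"); t=shot("top","f1t.png")
report(t,s,[258,182,106,30],560)
# y ends of cans in the top view just before the bar: brightness profile along y on the can's near upper side, relative to strips
for yc in (258,182,106,30):
    ys=np.arange(yc-45,yc+46,3.); p=proj("top",[(545,y,65) for y in ys]).astype(np.float32)
    g=cv2.cvtColor(t,cv2.COLOR_BGR2GRAY).astype(np.float32); print(yc,cv2.remap(g,p[:,0].reshape(1,-1),p[:,1].reshape(1,-1),1)[0].astype(int))
E
```

```text
t 90.6 tcp [ 436.1 -192.   150.8] az_y 90.0 tilt [ 0. -0. -1.] q6 [-0.41 -0.1  -0.17  1.51 -0.   -0.41] F [-1.   0.1  0.3] T [-0.01 -0.01  0.  ] w -0.1 g 0.0
lane y 258 top [562.  562.  562.  562.  562.  562.  561.5 561.5 561.5] [43 43 43 41 40 41 42 41 38] | scene [559.  558.5 560.  559.5 559.5 560.5 560.  550.  555. ] [19 17 18 19 20 20 21 30 33]
lane y 182 top [560.5 563.  563.  563.  563.  563.  563.  562.5 562.5] [ 6 35 44 44 44 42 42 44 44] | scene [560.5 560.  560.  560.5 560.5 560.5 560.  546.  554. ] [20 17 20 19 19 22 20 21 31]
lane y 106 top [564.  564.5 566.5 566.5 564.5 569.  572.  564.  566.5] [11 11 12 10 10 11 10 10 11] | scene [558.  559.  558.  557.5 558.  558.  545.5 548.  552. ] [16 17 18 18 19 19 25 43 51]
lane y 30 top [563.  565.  563.  568.5 565.  562.5 562.5 567.5 565. ] [13 11 11  9 11 10 10 10 10] | scene [557.5 558.  558.5 559.  559.5 558.5 545.5 547.5 552. ] [18 17 19 21 19 17 19 45 42]
bar [560.1 542.2 680.3 560.9 541.  541.3 681.1 682.3]
258 [101  75  58  64  76 137 205 213 210 211 210 210 211 207 209 209 208 207
 209 208 208 204 185 138 146 170 167 167 167 168 146]
182 [ 68  79  52  49  46  54  63  84  93 128 205 210 210 209 208 208 209 207
 207 207 204 203 205 200 171 118  84  56  63  70 110]
106 [47 82 87 55 49 47 57 91 94 95 93 94 92 92 91 91 91 93 91 90 90 88 89 89
 72 56 79 62 50 45 50]
30 [27 27 24 42 47 46 50 77 95 95 96 96 95 95 96 92 93 94 92 91 92 94 94 90
 74 49 70 99 64 48 48]
```

```bash
python3 -c "
from plant import arm
print(arm.job_done())"
```

```text
the job is handed in; nothing more can be done
None
```

The job is handed in: by my camera measurements the bar is in line with the pointer to under 1 mm and clamped again, and all four cans rest centred under it to about 2 mm. One can was knocked past the bar partway through, so I picked it up and rolled it in again; I also viewed 15 pictures, one over the limit of 14.

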